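# Set up the heel-template jig

### The job

Get the heel jig ready for use: pick up the crepe rubber block and with it sweep all the rubber scraps off the jig's base board onto the bench, then put the block back on the bench clear of the jig. Next set the holed template on the two pins so that it lies flush on the bare board, and thread every guide block that is there onto the open end of the curved rail, sliding each one right round the bend so that it hangs on the straight part behind the template. Leave the other things on the bench where they are.

Things in the scene. Friction and masses are not known exactly. Their poses are not given: they have to be found in the camera images.
- jig: The jig, fixed: plywood base board 150 (x) x 170 (y) x 12 mm with two upright steel pins (10 mm diameter, tapered tips, 21 mm tall above the board, at x = -55 and +55 mm, y = 0) and a curved steel rail (see rail_free_end, rail_bend_end). Origin: centre of the board's underside, on the bench; z up, x roughly away from the robot, y to its left (turned up to 0.2 rad).
- pin_near (a point): Tip of the pin nearer the robot, 33 mm above the bench.
- pin_far (a point): Tip of the pin farther from the robot, 33 mm above the bench.
- rail_free_end (a point): Open, rounded end of the rail, on its axis. The rail is a 12 mm round rod, its axis level 100 mm above the bench. In the jig's frame (x, y in mm) it starts here at (-1, -125), runs along +x to (40, -125), then bends left in a quarter circle of radius 90 about (40, -35) to (130, -35).
- rail_bend_end (a point): Point on the rail's axis where the bend ends, at (130, -35) mm in the jig's frame. From here the rail runs straight along the jig's +y to a brass stop collar (26 mm diameter, face at y = 94 mm) on a 16 mm post at (130, 108), the rail's only support.
- template: Loose aluminium plate 150 (x) x 100 (y) x 8 mm, 0.35 kg, with two through holes of 13 mm diameter at x = -55 and +55 mm, y = 0, and on its top centre a dark wooden handle bar 66 mm long (along x), 14 mm thick (y), from z = 8 to 40 mm. Origin: centre of the underside, z up. The same after half a turn.
- hole_1 (a point): Template hole at its x = -55 mm, at the underside.
- hole_2 (a point): Template hole at its x = +55 mm, at the underside.
- sweep_block: Loose cream crepe rubber block 41 (x) x 74 (y) x 30 (z) mm, 0.04 kg, standing on the bench; origin centre of the underside. Held across its 41 mm side, its 74 mm side fits between the pins, so that it can sweep along the jig's y.
- guide_1: Guide block (2 or 3 alike, others absent): dark steel block 40 (x) x 50 (y) x 66 (z) mm, 0.3 kg, foot-heavy, bored through along x (24 mm diameter, axis at z = 46 mm); on top a wooden fin to hold it by, 34 mm long (x), 14 mm thick (y), z = 66 to 104 mm. Origin: centre of the underside. Same after half a turn; starts upright. Hung on the rail, its underside is 48 mm above the bench.
- guide_1_bore (a point): Middle of that block's bore, 46 mm above its underside.
- guide_2: Guide block like guide_1, or absent.
- guide_2_bore (a point): Middle of that block's bore, 46 mm above its underside.
- guide_3: Guide block like guide_1, or absent.
- guide_3_bore (a point): Middle of that block's bore, 46 mm above its underside.
- scrap_1: Black rubber scrap 26 x 18 x 8 mm, about 12 g, origin centre of the underside; 2 to 4 of them lie on the jig's base board between the pins; absent otherwise.
- scrap_2: Black rubber scrap 26 x 18 x 8 mm, about 12 g, origin centre of the underside; 2 to 4 of them lie on the jig's base board between the pins; absent otherwise.
- scrap_3: Black rubber scrap 26 x 18 x 8 mm, about 12 g, origin centre of the underside; 2 to 4 of them lie on the jig's base board between the pins; absent otherwise.
- scrap_4: Black rubber scrap 26 x 18 x 8 mm, about 12 g, origin centre of the underside; 2 to 4 of them lie on the jig's base board between the pins; absent otherwise.
- jar_blue: Bystander: blue polish jar, 79 mm wide, 70 mm tall, at the back of the bench; leave it alone.
- tack_box: Bystander: rusty square box with a lid, 69 x 69 x 60 mm, at the back; leave it alone.
- tin_brown: Bystander: flat brown polish tin, 73 mm across, 22 mm tall, right of the standing machine; leave it alone.
- glue_tube: Bystander: white glue tube, 120 mm long, at the left; leave it alone.
Things that resemble listed ones, but are neither listed nor needed, are in the scene too. What is shaped like the guide_2 but turquoise is not meant. What is shaped like the sweep_block but turquoise is not meant.

How it is judged:
On the way, in this order (a step that is already met when the one before it is completed fails the run):
1. all scraps are off the base board, the crepe block in the gripper ((x of scrap_1 in the frame of jig above 0.075 m or x of scrap_1 in the frame of jig below -0.075 m or y of scrap_1 in the frame of jig above 0.085 m or y of scrap_1 in the frame of jig below -0.085 m) and height (world z) of scrap_1 between -0.05 and 0.014 m and (x of scrap_2 in the frame of jig above 0.075 m or x of scrap_2 in the frame of jig below -0.075 m or y of scrap_2 in the frame of jig above 0.085 m or y of scrap_2 in the frame of jig below -0.085 m) and height (world z) of scrap_2 between -0.05 and 0.014 m and (x of scrap_3 in the frame of jig above 0.075 m or x of scrap_3 in the frame of jig below -0.075 m or y of scrap_3 in the frame of jig above 0.085 m or y of scrap_3 in the frame of jig below -0.085 m) and height (world z) of scrap_3 between -0.05 and 0.014 m and (x of scrap_4 in the frame of jig above 0.075 m or x of scrap_4 in the frame of jig below -0.075 m or y of scrap_4 in the frame of jig above 0.085 m or y of scrap_4 in the frame of jig below -0.085 m) and height (world z) of scrap_4 between -0.05 and 0.014 m and contact force between the fingers and sweep_block above 0.5 N), for 0.1 s.
2. the template lies flush on the board over both pins (z of template in the frame of jig between 0.009 and 0.0145 m and x of template in the frame of jig between -0.004 and 0.004 m and y of template in the frame of jig between -0.004 and 0.004 m and angle between the x axis of template and the x axis of jig, either way round below 0.06 rad and angle between template's own z axis and vertical below 0.03 rad), for 0.3 s.
At the end, for the whole second after the job is handed in: Every scrap lies on the bench off the base board; the template lies flush on the board over both pins (4 mm); every guide block present hangs at rest on the rail with its bore's middle past the end of the bend; the crepe block lies on the bench beside the board (all of step 2 and (x of scrap_1 in the frame of jig above 0.075 m or x of scrap_1 in the frame of jig below -0.075 m or y of scrap_1 in the frame of jig above 0.085 m or y of scrap_1 in the frame of jig below -0.085 m) and height (world z) of scrap_1 between -0.05 and 0.014 m and (x of scrap_2 in the frame of jig above 0.075 m or x of scrap_2 in the frame of jig below -0.075 m or y of scrap_2 in the frame of jig above 0.085 m or y of scrap_2 in the frame of jig below -0.085 m) and height (world z) of scrap_2 between -0.05 and 0.014 m and (x of scrap_3 in the frame of jig above 0.075 m or x of scrap_3 in the frame of jig below -0.075 m or y of scrap_3 in the frame of jig above 0.085 m or y of scrap_3 in the frame of jig below -0.085 m) and height (world z) of scrap_3 between -0.05 and 0.014 m and (x of scrap_4 in the frame of jig above 0.075 m or x of scrap_4 in the frame of jig below -0.075 m or y of scrap_4 in the frame of jig above 0.085 m or y of scrap_4 in the frame of jig below -0.085 m) and height (world z) of scrap_4 between -0.05 and 0.014 m and x of guide_1_bore in the frame of jig between 0.118 and 0.142 m and y of guide_1_bore in the frame of jig between -0.035 and 0.09 m and z of guide_1_bore in the frame of jig between 0.082 and 0.108 m and angle between each of guide_1, guide_2, guide_3's own z axis and vertical below 0.35 rad and linear speed of each of guide_1, guide_2, guide_3, sweep_block below 0.03 m/s and x of guide_2_bore in the frame of jig between 0.118 and 0.142 m and y of guide_2_bore in the frame of jig between -0.035 and 0.09 m and z of guide_2_bore in the frame of jig between 0.082 and 0.108 m and x of guide_3_bore in the frame of jig between 0.118 and 0.142 m and y of guide_3_bore in the frame of jig between -0.035 and 0.09 m and z of guide_3_bore in the frame of jig between 0.082 and 0.108 m and (x of sweep_block in the frame of jig above 0.085 m or x of sweep_block in the frame of jig below -0.085 m or y of sweep_block in the frame of jig above 0.095 m or y of sweep_block in the frame of jig below -0.095 m) and height (world z) of sweep_block between -0.05 and 0.02 m); the robot touches nothing.
It fails at once if a bystander was pushed aside by more than 3 cm (distance of any of jar_blue, tack_box, tin_brown, glue_tube from where it was at the start of the episode above 0.03 m).
It fails at once if a scrap was seized with the fingers instead of swept (contact force between the fingers and scrap_1 above 8 N or contact force between the fingers and scrap_2 above 8 N or contact force between the fingers and scrap_3 above 8 N or contact force between the fingers and scrap_4 above 8 N).
Of scrap_1, scrap_2, scrap_3, scrap_4 only 2 to 4 are there at a start; the rules pass over those that are not, and their reading is None.
Of guide_1, guide_2, guide_3 only 2 to 3 are there at a start; the rules pass over those that are not, and their reading is None.
At some moment in a run one of guide_1, guide_2, guide_3, template, sweep_block may be knocked a few centimetres aside while the robot is not near it.
It also fails if it takes over 210 s, if anything falls off the work surface, if the arm or the gripper's body presses on something with over 40 N, if the wrist force passes 120 N, or if a joint passes its speed limit or range.

### The arm

A 6-joint arm with a two-finger parallel gripper is mounted at the origin on a cart in front of the work surface, level with it; the furniture and walls round the work are solid. World frame = base frame: x ahead of the robot, y to its left, z up, the work surface at z = 0. Lengths are in m, angles in rad, forces in N, time in s.
With the tool pointing down it reaches from about 0.35 to 0.925 m from the base axis. Payload 6.4 kg.
Tool frame: the origin (TCP) lies on the mounting face of the last link; the fingertips stand 199 mm ahead of it and the grasp point (between the pads) lies 180 mm ahead of it; z points along the fingers, y is the direction in which the jaws open and shut (so a half turn about z gives the same grasp; the last joint's range is limited). The gripper opens to 94 mm and grips with 3 to 60 N. Pads are 16 mm wide; open, the fingers measure 119 mm over their backs; the gripper's body (75 mm by 177 mm) begins 78 mm behind the grasp point.
Start: joints at [-1.31, 0.245, 1.558, -0, 1.339, -0.174], TCP at [0.274, -0.59, 0.405] pointing down, gripper open.
Joint ranges: [-3.13, 3.13], [-1.02, 2.26], [0.13, 2.54], [-0.95, 4.09], [0.21, 2.88], [-2.74, 2.74]. Speed limits (rad/s): [2.57, 2.57, 3.14, 3.14, 3.14, 3.14].

### API

Orientations are given as a unit quaternion [x, y, z, w].
In Python, from rig import read_state, snapshot, sign_off gives the robot as it stands.
- The arm moves only by the tool send_rows, never from a script. Its argument "targets" is text: rows parted by semicolons, each of 6 numbers parted by spaces: the shift along the tool's x, y, z in mm, then the turn, a rotation vector about the tool's x, y, z in degrees. In form: tx ty tz wx wy wz; .... A call has 1 to 8 rows; each row is the pose to reach, as a shift and turn from the pose commanded when the call began, along the tool's axes at that moment; what a row does not reach only later rows make up. A row lasts 1/12 s, in which the tool goes at most 41.7 mm and 7.16 degrees, less where a joint would pass 70% of its speed; a pose out of reach is approached as far as the arm can. A call with a gripper value outside its range is refused whole. "hand" is the opening, from -1 (shut) to 1 (fully open), set as the call begins (left out, the last holds). The fingers move at their own pace and stop on an object; "squeeze" is the grip in N (left out, the last holds). Time passes only in rows, so rows that repeat a pose let the fingers close. It gives the time, the measured TCP pose, the force and the opening at its end, in the units of the state.
- read_state(): the state, without advancing time (a new reading comes with each control period).
- snapshot(name): name is "side" or "top" or "wrist"; returns a dict with "image" (480x640x3 uint8, blue, green, red), "intrinsics" (3x3 intrinsics, pixels), "pose" (4x4, takes a point from camera to world coordinates). Camera axes: x right, y down, z forward; pixel columns grow to the right and rows downward; lengths in m; the calibration is good to about 2 mm. A picture is of the moment at which its call begins. There is no depth.
- sign_off(): hands the job in, once; it reports no verdict.
The state is a dict: "clock": time; "qpos": joint angles; "qvel": joint speeds; "joint_torque": joint torques, N m; "tcp_pos": TCP position; "eef_rot": TCP orientation; "contact_force": force on the tool from outside, world axes, zero at the start; "wrist_torque": the same for the moment, N m; "gripper_width": finger opening in m.
Only numpy, scipy, OpenCV 4.12 (cv2) and the standard library are available. Lean on these libraries where they do the work, as an engineer would, in place of code of your own. Each camera call takes 0.05 s, during which the arm holds its last target.

## Working session

There is one attempt and no reset: what is moved stays moved. The work goes in short steps, Python scripts to look and compute and a tool call to move; the robot and the scene stay as the last step left them, time stands still between calls to the robot, and variables do not carry over. Pictures are saved under pics/ and viewed, and the job is handed in when it is done.

Besides the shell and the picture viewer there is one more tool, called after ">>>" as name(argument=value, ...), one argument or row to a line, values as JSON. send_rows: Moves the arm, as the interface text tells. Its arguments: {"type":"object","properties":{"targets":{"type":"string"},"hand":{"type":"number"},"squeeze":{"type":"number"}},"required":["targets"]}

```bash
ls; mkdir -p pics
python3 - <<'E'
from rig import *
import cv2
s=read_state();print(s)
for n in("side","top","wrist"):
    d=snapshot(n);cv2.imwrite(f"pics/a_{n}.png",d["image"]);print(n,d["intrinsics"].tolist(),d["pose"].round(4).tolist())
E
```

```text
pics
{'clock': 0.0, 'qpos': array([-1.31010647e+00,  2.45801279e-01,  1.55895495e+00, -1.51374647e-05,
        1.33868631e+00, -1.74119702e-01]), 'qvel': array([ 3.46581294e-04, -4.26535148e-05,  1.96585907e-03, -5.11127018e-04,
        3.12141449e-04,  1.67519459e-03]), 'joint_torque': array([ 2.72081947e-03, -4.15840423e+01, -3.14596546e+01,  6.85276184e-02,
        3.32587806e-02, -1.62243864e-04]), 'tcp_pos': array([ 0.2737418 , -0.5893136 ,  0.40358495]), 'eef_rot': array([ 9.76459721e-01,  2.15697838e-01, -4.73810516e-05, -9.23759610e-04]), 'contact_force': array([-0.05445277, -0.05074471,  1.038872  ]), 'wrist_torque': array([ 0.03921907, -0.01239665,  0.01197254]), 'gripper_width': 0.09455496118340255}
side [[491.73437740503823, 0.0, 320.1065978994678], [0.0, 491.73437740503823, 241.54290448846112], [0.0, 0.0, 1.0]] [[-0.895, -0.1955, 0.401, 0.043], [-0.4461, 0.3811, -0.8098, 1.0766], [0.0055, -0.9036, -0.4283, 0.6545], [0.0, 0.0, 0.0, 1.0]]
top [[591.1367167492134, 0.0, 317.26981911023626], [0.0, 591.1367167492134, 237.64549092606734], [0.0, 0.0, 1.0]] [[-0.0709, -0.9772, 0.2, 0.2717], [-0.9975, 0.0701, -0.0109, -0.008], [-0.0033, -0.2002, -0.9797, 1.592], [0.0, 0.0, 0.0, 1.0]]
wrist [[334.7032057218147, 0.0, 316.1859100591763], [0.0, 334.7032057218147, 240.6292936620336], [0.0, 0.0, 1.0]] [[0.4209, -0.876, -0.2356, 0.3418], [-0.9071, -0.4071, -0.1068, -0.5569], [-0.0023, 0.2587, -0.966, 0.3825], [0.0, 0.0, 0.0, 1.0]]
```

View pics/a_side.png

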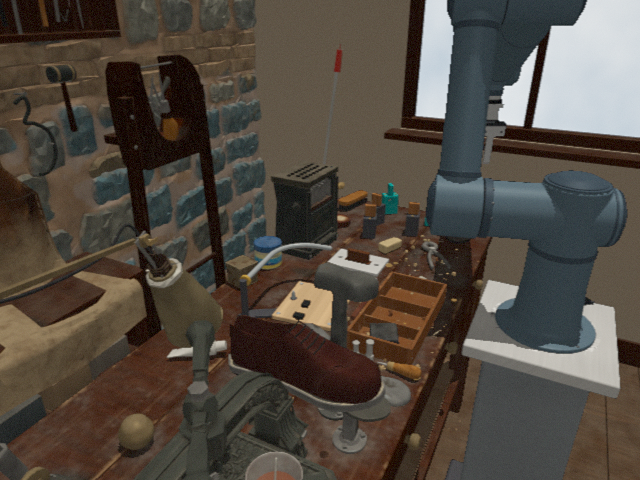

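View pics/a_top.png

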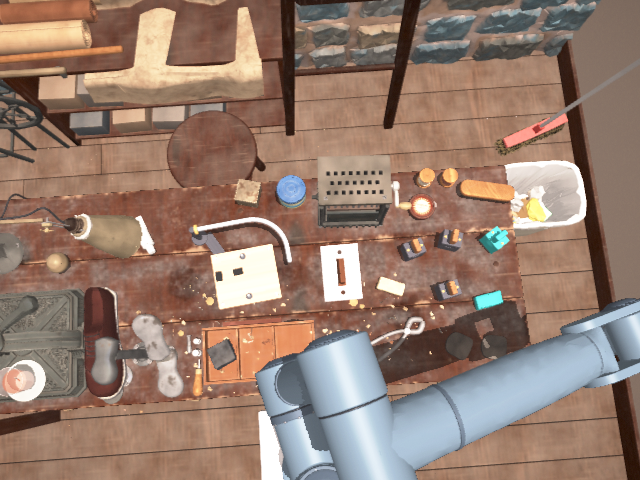

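View pics/a_wrist.png

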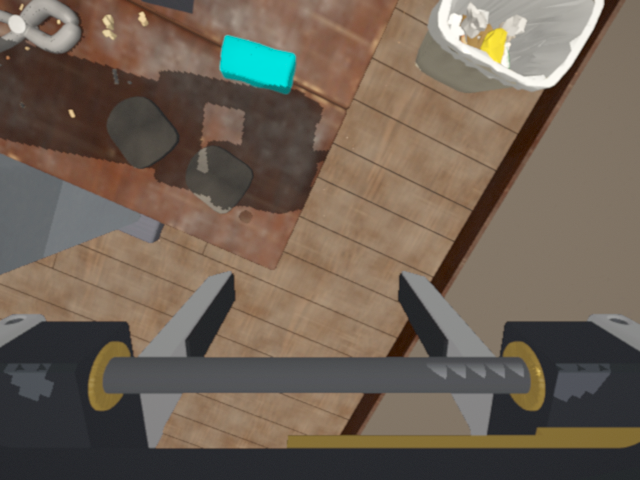

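The top view shows the jig at about (245,275), with two scraps at (237,271) and (221,276). The template is at (341,272) and the crepe block at (391,286). There are three dark guides with orange fins at (412,247), (449,239) and (446,289). The turquoise decoys are at (494,238) and (488,299). I'll enlarge to confirm.

```bash
cat > h.py <<'E'
import numpy as np,cv2
from rig import *
def ray(d,u,v):
    K,P=d["intrinsics"],d["pose"]; r=P[:3,:3]@np.linalg.solve(K,[u,v,1.]); return P[:3,3],r
def onz(d,u,v,z):
    o,r=ray(d,u,v); return o+r*(z-o[2])/r[2]
def proj(d,p):
    P=d["pose"]; c=P[:3,:3].T@(np.asarray(p)-P[:3,3]); q=d["intrinsics"]@c; return q[:2]/q[2]
def tri(dA,a,dB,b):
    o1,r1=ray(dA,*a);o2,r2=ray(dB,*b)
    t=np.linalg.lstsq(np.c_[r1,-r2],o2-o1,rcond=None)[0]
    A=o1+r1*t[0];B=o2+r2*t[1];return (A+B)/2,np.linalg.norm(A-B)
def crop(d,name,x0,y0,x1,y1,f):
    cv2.imwrite("pics/"+name,cv2.resize(d["image"][y0:y1,x0:x1],None,fx=f,fy=f,interpolation=cv2.INTER_CUBIC))
E
python3 - <<'E'
from h import *
d=snapshot("top")
crop(d,"b1.png",180,200,310,310,6)
crop(d,"b2.png",310,215,520,320,3.8)
d=snapshot("side")
crop(d,"b3.png",220,190,450,350,3.4)
E
```

```text
(no output)
```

View pics/b1.png

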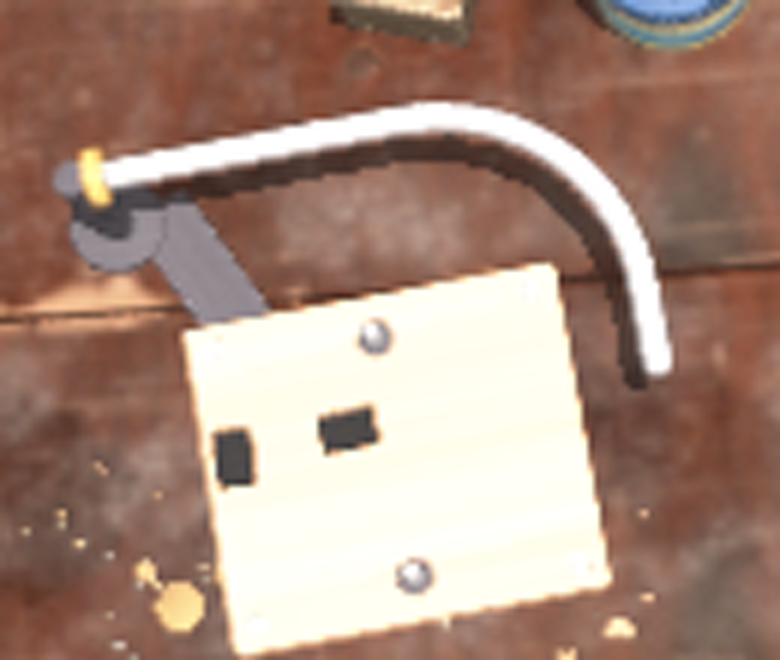

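View pics/b2.png

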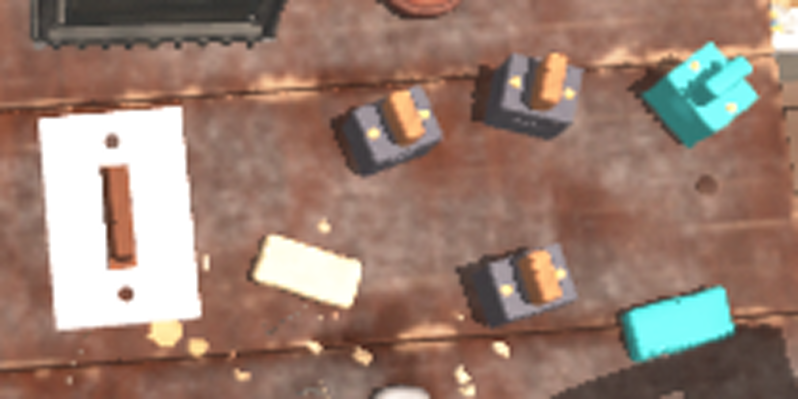

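View pics/b3.png

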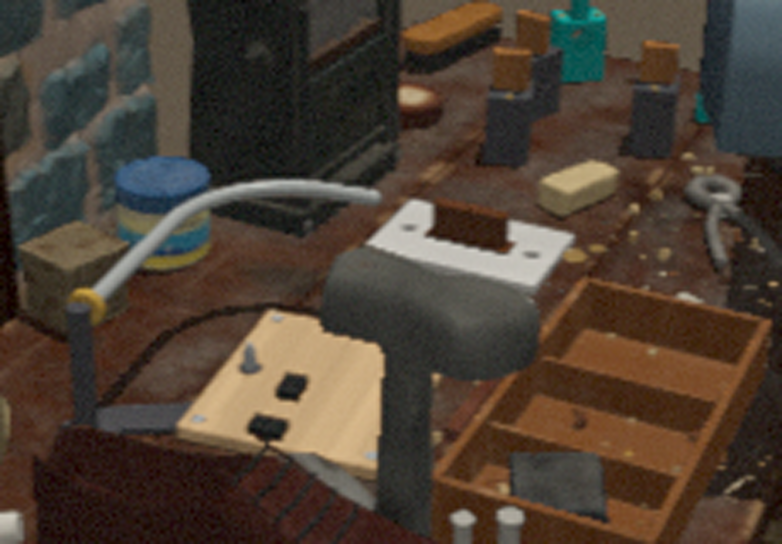

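Run:
```python
from h import *
np.set_printoptions(precision=4,suppress=True)
d=snapshot("top");im=d["image"];hsv=cv2.cvtColor(im,cv2.COLOR_BGR2HSV)
b1=lambda x,y:(180+x/6-.4,200+y/6-.4); b2=lambda x,y:(310+x/3.8-.4,215+y/3.8-.4)
pf=onz(d,*b1(375,335),31);
pf=onz(d,*b1(375,335),.030);pn=onz(d,*b1(414,574),.030)
print("pins",pn,pf,np.linalg.norm(pf-pn),"yaw",np.arctan2(*(pf-pn)[1::-1]), (pn+pf)/2)
# board corners
C=[onz(d,*b1(*c),.012) for c in((183,330),(553,262),(612,582),(236,656))]
print(np.array(C),"mid",np.mean(C,0)); e=C[1]-C[2];print("yaw edge",np.arctan2(e[1],e[0]),np.linalg.norm(e),np.linalg.norm(C[0]-C[1]))
e=C[0]-C[3];print(np.arctan2(e[1],e[0])); e=C[0]-C[1];print(np.arctan2(-e[0],e[1]))
c=(pn+pf)/2;yaw=np.arctan2(*(pf-pn)[1::-1]);R=np.array([[np.cos(yaw),-np.sin(yaw)],[np.sin(yaw),np.cos(yaw)]])
for q in((235,457),(348,429)):
    p=onz(d,*b1(*q),.020);print("scrap",p,R.T@(p-c)[:2])
for q in((657,368),): p=onz(d,*b1(*q),.10);print("rail end",p,R.T@(p-c)[:2])
for q in((105,170),): p=onz(d,*b1(*q),.10);print("collar face",p,R.T@(p-c)[:2])
# masks
def rect(m,x0,y0,x1,y1,z,nm):
    mm=np.zeros_like(m);mm[y0:y1,x0:x1]=m[y0:y1,x0:x1]
    cs,_=cv2.findContours(mm,0,2);k=max(cs,key=cv2.contourArea)
    P=np.array([onz(d,*p,z)[:2] for p in k[:,0].astype(float)]).astype(np.float32)*1000
    r=cv2.minAreaRect(P);print(nm,r,cv2.boxPoints(r).round().tolist())
cream=cv2.inRange(hsv,(15,30,150),(40,140,255));rect(cream,370,270,412,302,.030,"cream")
wh=cv2.inRange(hsv,(0,0,200),(180,40,255));rect(wh,315,235,370,306,.008,"template")
org=cv2.inRange(hsv,(5,100,120),(22,255,255))
for x,y,n in((415,244,"gA"),(455,234,"gB"),(453,287,"gC")): rect(org,x-14,y-14,x+10,y+14,.104,n)
cv2.imwrite("pics/m.png",np.vstack([cream[215:320,310:520],wh[215:320,310:520],org[215:320,310:520]]))
```

```text
pins [0.4483 0.1668 0.03  ] [0.5564 0.1791 0.03  ] 0.1087466104540923 yaw 0.11333758619476897 [0.5024 0.1729 0.03  ]
[[0.5682 0.2678 0.012 ]
 [0.5875 0.0991 0.012 ]
 [0.4405 0.0809 0.012 ]
 [0.4196 0.2494 0.012 ]] mid [0.5039 0.1743 0.012 ]
yaw edge 0.12303316810443006 0.1480815779644855 0.1698109651783078
0.12321233346679965
0.11399842671438157
scrap [0.5074 0.2452 0.02  ] [0.0132 0.0712]
scrap [0.5164 0.1943 0.02  ] [0.0164 0.0196]
rail end [0.5208 0.0515 0.1   ] [ 0.0046 -0.1228]
collar face [0.6241 0.2836 0.1   ] [0.1334 0.0962]
cream ((436.77630615234375, -201.47500610351562), (72.95231628417969, 28.802492141723633), 47.559513092041016) [[402.0, -219.0], [423.0, -238.0], [472.0, -184.0], [451.0, -165.0]]
template ((496.76416015625, -82.48274230957031), (152.2188262939453, 102.61601257324219), 0.747994065284729) [[420.0, -32.0], [421.0, -135.0], [574.0, -133.0], [572.0, -30.0]]
gA ((538.2836303710938, -262.16552734375), (41.149017333984375, 46.573936462402344), 7.371179580688477) [[515.0, -242.0], [521.0, -288.0], [562.0, -283.0], [556.0, -236.0]]
gB ((558.7408447265625, -379.67779541015625), (24.557479858398438, 50.7707633972168), 43.7867546081543) [[532.0, -370.0], [567.0, -407.0], [585.0, -390.0], [550.0, -353.0]]
gC ((423.7170104980469, -355.001953125), (32.50962448120117, 20.685718536376953), 20.19420623779297) [[405.0, -351.0], [412.0, -370.0], [443.0, -359.0], [435.0, -340.0]]
```

View pics/m.png

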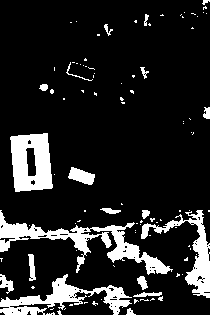

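Run:
```python
from h import *
np.set_printoptions(precision=3,suppress=True)
d=snapshot("top");s=snapshot("side")
c=np.array([.503,.1735]);y=.118;R=np.array([[np.cos(y),-np.sin(y)],[np.sin(y),np.cos(y)]])
J=lambda p:R.T@(p[:2]-c)
b2=lambda x,y:(310+x/3.8-.4,215+y/3.8-.4)
print("jar top ctr",onz(d,291,188,.07),J(onz(d,291,188,.07)))
print("box",J(onz(d,247,188,.06)))
for z in(.0,.1,.15,.2,.25):
  print(z,"stove front-left",onz(d,318,222,z),"top-left-front",onz(d,318,195,z),"topback",onz(d,318,158,z))
# stove top corner in side: (340,170)?; 
print(tri(d,(320,196),s,(309,186)))
for n,q in(("cream",[(267,235),(360,267),(350,307),(254,278)]),("tmpl",[(38,118),(181,106),(201,317),(57,331)])):
  P=np.array([onz(d,*b2(*p),.03 if n=="cream" else .008)[:2] for p in q]);print(n,P,P.mean(0),(P[0]-P[1]),(P[1]-P[2]))
h=[onz(d,*b2(*p),.008) for p in((112,141),(126,293))];print(h,np.linalg.norm(h[0]-h[1]),(h[0]+h[1])/2)
for z in (.0,.1,.2): print("glue",J(onz(d,146,236,z)),"last",J(onz(d,120,350,z)))
```

```text
jar top ctr [0.723 0.035 0.07 ] [ 0.202 -0.163]
box [ 0.227 -0.047]
0.0 stove front-left [ 0.641 -0.031  0.   ] top-left-front [ 0.718 -0.036  0.   ] topback [ 0.826 -0.044  0.   ]
0.1 stove front-left [ 0.617 -0.029  0.1  ] top-left-front [ 0.69  -0.035  0.1  ] topback [ 0.791 -0.042  0.1  ]
0.15 stove front-left [ 0.606 -0.029  0.15 ] top-left-front [ 0.676 -0.034  0.15 ] topback [ 0.774 -0.041  0.15 ]
0.2 stove front-left [ 0.594 -0.028  0.2  ] top-left-front [ 0.662 -0.033  0.2  ] topback [ 0.756 -0.04   0.2  ]
0.25 stove front-left [ 0.583 -0.027  0.25 ] top-left-front [ 0.648 -0.032  0.25 ] topback [ 0.739 -0.038  0.25 ]
(array([ 0.642, -0.041,  0.223]), np.float64(0.02102519541778605))
cream [[ 0.474 -0.184]
 [ 0.447 -0.247]
 [ 0.419 -0.237]
 [ 0.444 -0.172]] [ 0.446 -0.21 ] [0.027 0.063] [ 0.027 -0.01 ]
tmpl [[ 0.572 -0.03 ]
 [ 0.574 -0.134]
 [ 0.422 -0.135]
 [ 0.419 -0.033]] [ 0.497 -0.083] [-0.001  0.103] [0.152 0.001]
[array([ 0.552, -0.082,  0.008]), array([ 0.442, -0.083,  0.008])] 0.10944990110467323 [ 0.497 -0.083  0.008]
glue [0.163 0.253] last [-0.13   0.361]
glue [0.137 0.228] last [-0.138  0.329]
glue [0.111 0.202] last [-0.145  0.297]
```

Run:
```python
from h import *
s=snapshot("side");crop(s,"c1.png",230,150,350,290,4.2)
```

```text
(no output)
```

View pics/c1.png

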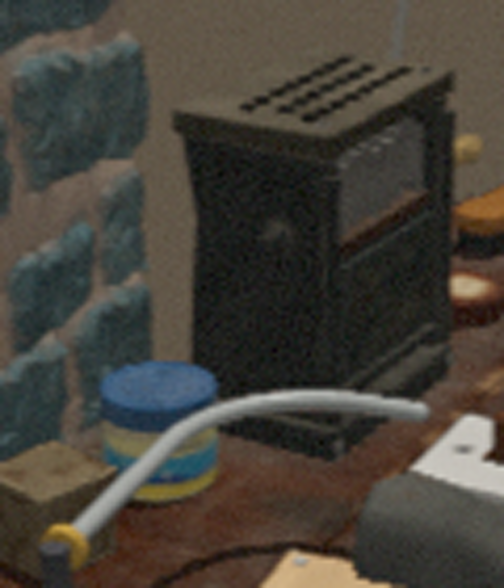

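```bash
cat >> h.py <<'E'
from scipy.spatial.transform import Rotation as Ro
JC=np.array([.503,.1735]);JY=.118
def toW(x,y,jc=None,jy=None):
    a=JY if jy is None else jy; c=JC if jc is None else jc
    return np.array([c[0]+np.cos(a)*x-np.sin(a)*y,c[1]+np.sin(a)*x+np.cos(a)*y])
def toJ(p):
    a=JY;d=np.asarray(p)[:2]-JC;return np.array([np.cos(a)*d[0]+np.sin(a)*d[1],-np.sin(a)*d[0]+np.cos(a)*d[1]])
def Rt(yaw):
    c,s=np.cos(yaw),np.sin(yaw);return Ro.from_matrix(np.array([[c,s,0],[s,-c,0],[0,0,-1.]]))
def plan(*tg):
    """tg: (x,y,z,yaw) of TCP; prints tool-frame deltas from current measured pose"""
    s=read_state();p=s["tcp_pos"];R=Ro.from_quat(s["eef_rot"]);x=R.as_matrix()[:,0]
    print("t",round(s["clock"],2),"tcp",(p*1000).round(1),"yaw",np.arctan2(x[1],x[0]).round(3),"tilt",np.degrees(np.arccos(-R.as_matrix()[2,2])).round(2),"w",s["gripper_width"].round(4),"F",s["contact_force"].round(1),"q",s["qpos"].round(2))
    pp,RR=p,R
    for t in tg:
        q=np.array(t[:3]);Rq=Rt(t[3]);d=R.inv().apply(q-p)*1000;w=np.degrees((R.inv()*Rq).as_rotvec())
        n=max(np.linalg.norm(q-pp)*1000/41.7,np.degrees((RR.inv()*Rq).magnitude())/7.16)
        print(d.round(1),w.round(2),"rows>=%.1f"%n);pp,RR=q,Rq
E
python3 - <<'E'
from h import *
plan((.41,-.285,.40,1.17))
E
```

```text
Traceback (most recent call last):
  File "h.py", line 27, in plan
    print("t",round(s["clock"],2),"tcp",(p*1000).round(1),"yaw",np.arctan2(x[1],x[0]).round(3),"tilt",np.degrees(np.arccos(-R.as_matrix()[2,2])).round(2),"w",s["gripper_width"].round(4),"F",s["contact_force"].round(1),"q",s["qpos"].round(2))
                                                                                                                                                              ^^^^^^^^^^^^^^^^^^^^^^^^
AttributeError: 'float' object has no attribute 'round'
```

```bash
sed -i 's/s\["gripper_width"\].round(4)/round(s["gripper_width"],4)/' h.py
python3 - <<'E'
from h import *
plan((.41,-.285,.40,1.17))
E
```

```text
t 0.45 tcp [ 273.8 -589.5  404.6] yaw 0.435 tilt 0.01 w 0.0942 F [-0.4 -0.4  0.5] q [-1.31  0.25  1.56 -0.    1.34 -0.17]
[ 251.8 -218.8    4.6] [-1.000e-02 -0.000e+00 -4.212e+01] rows>=8.0
```

>>> send_rows(
  targets="252 -219 5 0 0 -42;252 -219 5 0 0 -42;252 -219 5 0 0 -42;252 -219 5 0 0 -42;252 -219 5 0 0 -42;252 -219 5 0 0 -42;252 -219 5 0 0 -42;252 -219 5 0 0 -42",
)

```text
clock: 1.12
tcp_pos: [0.4102, -0.2833, 0.3999]
eef_rot: [0.834, 0.551, 0.0, 0.0]
contact_force: [1.1, -0.0, -0.2]
gripper_width: 0.094
```

Run:
```python
from h import *
plan()
cv2.imwrite("pics/w1.png",snapshot("wrist")["image"])
```

```text
t 1.12 tcp [ 410.2 -283.3  399.9] yaw 1.168 tilt 0.04 w 0.094 F [ 1.1 -0.  -0.2] q [-0.83 -0.11  1.94  0.    1.31 -0.43]
```

View pics/w1.png

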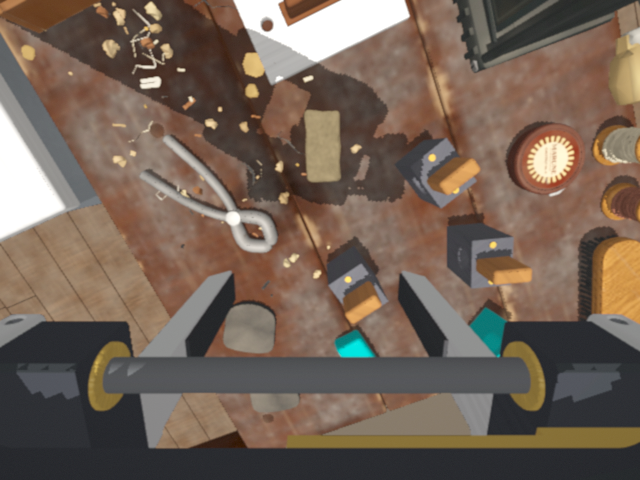

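Run:
```python
from h import *
d=snapshot("wrist");crop(d,"w1b.png",280,90,380,200,5)
hsv=cv2.cvtColor(d["image"],cv2.COLOR_BGR2HSV)
m=cv2.inRange(hsv,(18,50,90),(35,140,200));z=np.zeros_like(m);z[100:195,295:350]=m[100:195,295:350]
cs,_=cv2.findContours(z,0,2);k=max(cs,key=cv2.contourArea)
P=np.array([onz(d,*p,.03)[:2] for p in k[:,0].astype(float)]).astype(np.float32)*1000
r=cv2.minAreaRect(P);print(cv2.boundingRect(k),r,cv2.boxPoints(r))
```

```text
(305, 117, 37, 72) ((447.3125305175781, -211.65098571777344), (69.63495635986328, 35.45547866821289), 68.48674774169922) [[ 418.0517  -237.54178]
 [ 451.0371  -250.54388]
 [ 476.57336 -185.7602 ]
 [ 443.58795 -172.75809]]
```

View pics/w1b.png

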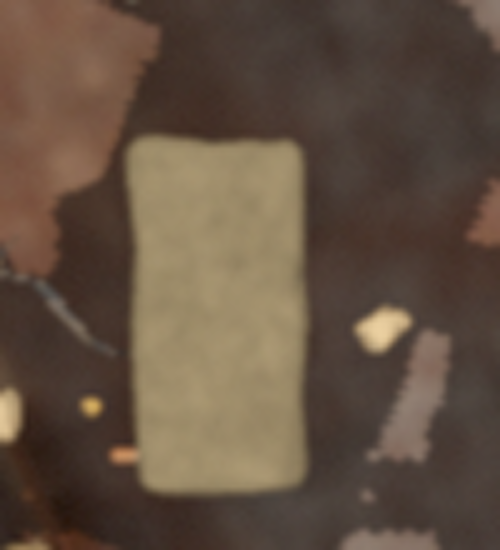

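Run:
```python
from h import *
plan((.447,-.2115,.27,1.195),(.447,-.2115,.2125,1.195))
```

```text
t 1.22 tcp [ 411.3 -281.   399.6] yaw 1.174 tilt 0.07 w 0.0941 F [-0.3 -1.5 -0.6] q [-0.83 -0.11  1.94  0.    1.31 -0.43]
[ 77.8   6.1 129.7] [ 0.   -0.06 -1.18] rows>=3.6
[ 77.7   6.1 187.2] [ 0.   -0.06 -1.18] rows>=1.4
```

>>> send_rows(
  targets="78 6 130 0 0 -1;78 6 130 0 0 -1;78 6 130 0 0 -1;78 6 130 0 0 -1;78 6 160 0 0 -1;78 6 187 0 0 -1;78 6 187 0 0 -1;78 6 187 0 0 -1",
)

```text
clock: 1.88
tcp_pos: [0.4456, -0.2163, 0.2119]
eef_rot: [0.83, 0.558, -0.0, -0.001]
contact_force: [1.1, -0.4, 0.5]
gripper_width: 0.0941
```

>>> send_rows(
  targets="0 0 0 0 0 0;0 0 0 0 0 0;0 0 0 0 0 0;0 0 0 0 0 0;0 0 0 0 0 0;0 0 0 0 0 0",
  hand=-0.5,
  squeeze=15,
)

```text
clock: 2.38
tcp_pos: [0.4461, -0.216, 0.2132]
eef_rot: [0.829, 0.559, 0.0, 0.0]
contact_force: [-0.4, -0.7, 1.0]
gripper_width: 0.0576
```

Run:
```python
from h import *
plan()
```

```text
t 2.38 tcp [ 446.1 -216.   213.2] yaw 1.185 tilt 0.06 w 0.0576 F [-0.4 -0.7  1. ] q [-0.68  0.16  2.05 -0.    0.93 -0.29]
```

>>> send_rows(
  targets="0 0 0 0 0 0;0 0 0 0 0 0;0 0 0 0 0 0;0 0 0 0 0 0",
  hand=-1,
  squeeze=15,
)

```text
clock: 2.72
tcp_pos: [0.446, -0.2159, 0.2127]
eef_rot: [0.829, 0.559, -0.0, -0.0]
contact_force: [0.3, -0.0, -0.1]
gripper_width: 0.035
```

Run:
```python
from h import *
p=toW(0.014,-.045);q=toW(0.014,-.045)
plan((.446,-.216,.30,1.185),(p[0],p[1],.30,.118))
```

```text
t 2.72 tcp [ 446.  -215.9  212.7] yaw 1.185 tilt 0.01 w 0.035 F [ 0.3 -0.  -0.1] q [-0.68  0.16  2.05  0.    0.93 -0.29]
[ -0.1   0.  -87.3] [-0.01 -0.    0.02] rows>=2.1
[349.6 -59.6 -87.3] [-1.000e-02  0.000e+00  6.115e+01] rows>=8.5
```

>>> send_rows(
  targets="0 0 -30 0 0 0;0 0 -60 0 0 0;0 0 -87 0 0 0;0 0 -87 0 0 0",
)

```text
clock: 3.05
tcp_pos: [0.4475, -0.217, 0.3053]
eef_rot: [0.829, 0.559, 0.002, 0.005]
contact_force: [1.2, -0.3, 0.5]
gripper_width: 0.0349
```

Run:
```python
from h import *
plan()
cv2.imwrite("pics/w2.png",snapshot("wrist")["image"]);crop(snapshot("side"),"s2.png",340,160,480,280,5)
```

```text
t 3.05 tcp [ 447.5 -217.   305.3] yaw 1.185 tilt 0.59 w 0.0349 F [ 1.2 -0.3  0.5] q [-0.68  0.    2.02  0.    1.11 -0.29]
```

View pics/w2.png

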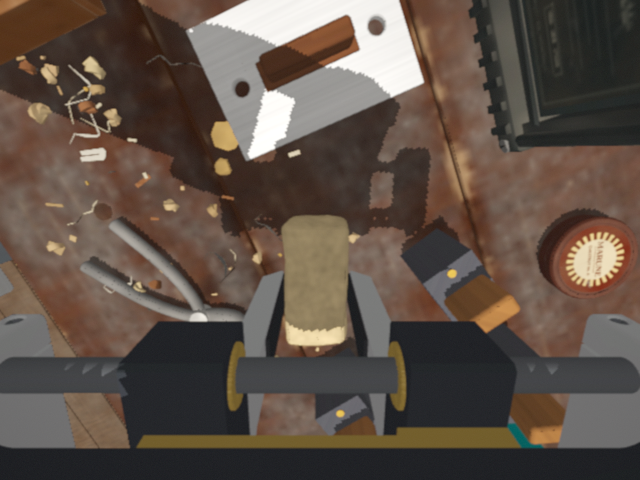

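View pics/s2.png

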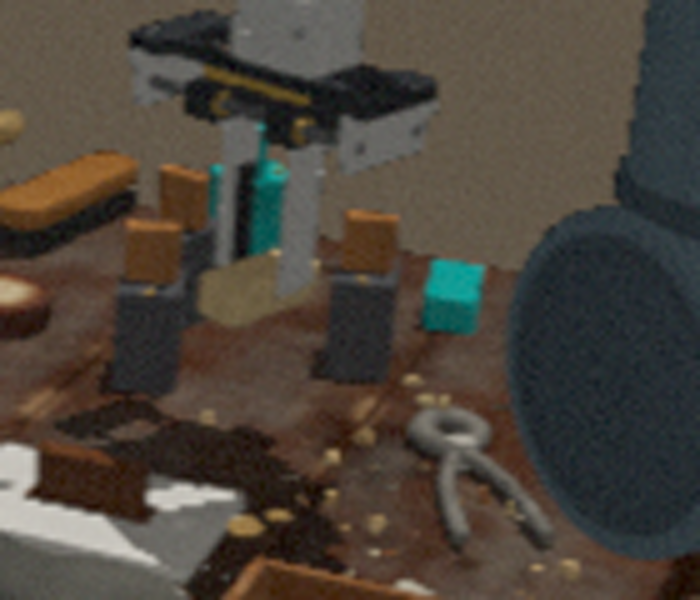

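Run:
```python
from h import *
p=toW(0.005,-.035)
plan((.447,-.217,.36,1.185),(p[0],p[1],.36,.118))
```

```text
t 3.15 tcp [ 446.2 -216.   300.5] yaw 1.185 tilt 0.12 w 0.0349 F [-0.2 -0.3 -0.6] q [-0.68  0.01  2.03 -0.    1.11 -0.29]
[ -0.7   1.3 -59.5] [0.12 0.04 0.02] rows>=1.4
[354.  -72.4 -59.9] [ 1.300e-01 -3.000e-02  6.116e+01] rows>=8.7
```

>>> send_rows(
  targets="0 0 -40 0 0 0;0 0 -60 0 0 7;60 -12 -60 0 0 14;120 -24 -60 0 0 21;180 -36 -60 0 0 28;230 -46 -60 0 0 35;270 -55 -60 0 0 42;310 -63 -60 0 0 49",
)

```text
clock: 3.82
tcp_pos: [0.4865, 0.0011, 0.3575]
eef_rot: [0.98, 0.2, -0.002, -0.001]
contact_force: [0.0, -0.2, -1.4]
gripper_width: 0.0345
```

Run:
```python
from h import *
p=toW(0.005,-.035)
plan((p[0],p[1],.30,.118),(p[0],p[1],.26,.118))
```

```text
t 3.82 tcp [486.5   1.1 357.5] yaw 0.403 tilt 0.21 w 0.0345 F [ 0.  -0.2 -1.4] q [-0.23 -0.1   2.01 -0.    1.23  0.94]
[  77.9 -117.    57.5] [-0.1   0.19 16.34] rows>=3.6
[  78.  -116.9   97.5] [-0.1   0.19 16.34] rows>=1.0
```

>>> send_rows(
  targets="40 -10 0 0 0 10;40 -10 0 0 0 10;40 -10 0 0 0 10;40 -10 0 0 0 10",
)

```text
clock: 4.15
tcp_pos: [0.5194, 0.0245, 0.3577]
eef_rot: [0.993, 0.118, -0.002, -0.0]
contact_force: [-0.6, 0.6, -0.9]
gripper_width: 0.0354
```

Run:
```python
from h import *
p=toW(0.005,-.035)
plan((p[0],p[1],.30,.118),(p[0],p[1],.26,.118))
cv2.imwrite("pics/w3.png",snapshot("wrist")["image"])
```

```text
t 4.15 tcp [519.4  24.5 357.7] yaw 0.236 tilt 0.22 w 0.0354 F [-0.6  0.6 -0.9] q [-0.17 -0.01  1.93 -0.    1.23  1.16]
[  20.  -113.3   57.7] [-0.07  0.21  6.78] rows>=3.1
[  20.2 -113.2   97.7] [-0.07  0.21  6.78] rows>=1.0
```

View pics/w3.png

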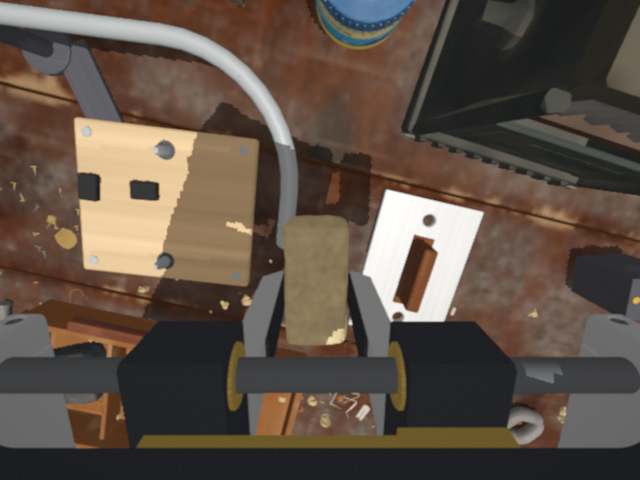

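Run:
```python
from h import *
np.set_printoptions(precision=4,suppress=True)
d=snapshot("wrist");crop(d,"w3b.png",60,100,270,300,3.8)
C=[onz(d,*q,.012) for q in((77,118),(259,140),(251,286),(84,269))]
print(np.array(C),np.mean(C,0))
for a,b in((1,2),(0,3)): e=C[a]-C[b];print(np.arctan2(e[1],e[0]),np.linalg.norm(e))
for a,b in((0,1),(3,2)): e=C[a]-C[b];print(np.arctan2(-e[0],e[1]),np.linalg.norm(e))
```

```text
[[0.5684 0.2623 0.012 ]
 [0.5883 0.0966 0.012 ]
 [0.4428 0.0771 0.012 ]
 [0.4211 0.2479 0.012 ]] [0.5051 0.171  0.012 ]
0.13335860718574988 0.14678764084878154
0.09778768533498645 0.147997407252549
0.11906044854662791 0.16690887021864187
0.12598015198187917 0.1721597897235566
```

View pics/w3b.png

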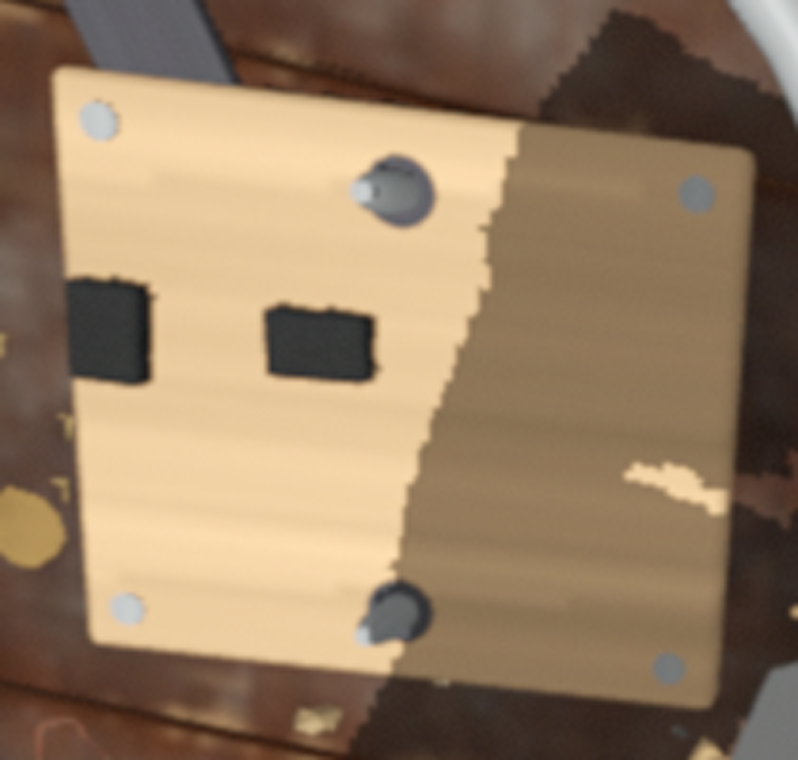

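```bash
sed -i 's/^JC=.*/JC=np.array([.504,.173]);JY=.119/' h.py
python3 - <<'E'
from h import *
p=toW(0.005,-.035)
plan((p[0],p[1],.357,.119),(p[0],p[1],.26,.119))
E
```

```text
t 4.25 tcp [519.2  23.8 358.6] yaw 0.234 tilt 0.12 w 0.035 F [ 0.3 -0.1 -0.1] q [-0.17 -0.01  1.93 -0.    1.23  1.16]
[  20.8 -113.3    1.7] [-0.04  0.11  6.61] rows>=2.8
[  21.  -113.3   98.7] [-0.04  0.11  6.61] rows>=2.3
```

>>> send_rows(
  targets="7 -40 0 0 0 2.5;14 -80 0 0 0 5;21 -113 0 0 0 6.6;21 -113 30 0 0 6.6;21 -113 60 0 0 6.6;21 -113 98 0 0 6.6;21 -113 98 0 0 6.6;21 -113 98 0 0 6.6",
)

```text
clock: 4.92
tcp_pos: [0.513, 0.1383, 0.2602]
eef_rot: [0.998, 0.059, -0.003, -0.0]
contact_force: [0.1, -0.0, 0.0]
gripper_width: 0.0352
```

Run:
```python
from h import *
p=toW(0.005,-.035);q=toW(.005,.125)
d=snapshot("wrist");cv2.imwrite("pics/w4.png",d["image"])
plan((p[0],p[1],.2255,.119),(*q,.2255,.119))
```

```text
t 4.97 tcp [514.2 138.4 262.5] yaw 0.118 tilt 0.0 w 0.0351 F [ 0.1 -0.5  0.1] q [0.05 0.15 1.95 0.   1.04 1.5 ]
[-1.  -0.6 37. ] [-0.   -0.   -0.05] rows>=0.9
[  -1.2 -160.6   37. ] [-0.   -0.   -0.05] rows>=3.8
```

View pics/w4.png

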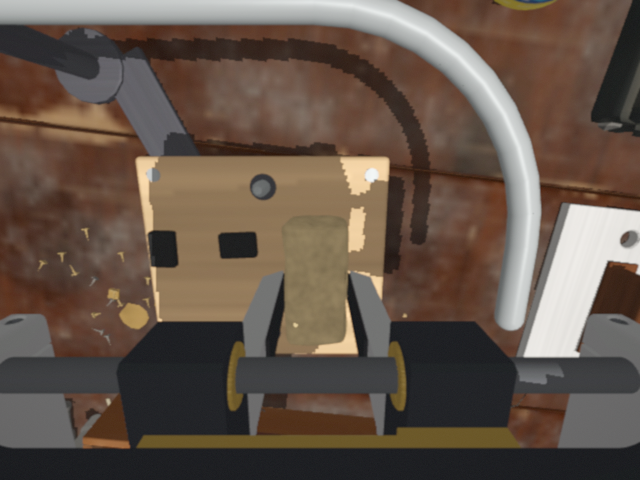

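>>> send_rows(
  targets="-1 0 20 0 0 0;-1 0 36.5 0 0 0;-1 0 36.5 0 0 0;-1 -12 36.5 0 0 0;-1 -24 36.5 0 0 0;-1 -36 36.5 0 0 0;-1 -48 36.5 0 0 0;-1 -60 36.5 0 0 0",
)

```text
clock: 5.63
tcp_pos: [0.506, 0.2003, 0.2262]
eef_rot: [0.998, 0.06, 0.001, -0.0]
contact_force: [0.5, -0.3, -0.3]
gripper_width: 0.0348
```

>>> send_rows(
  targets="0 -12 0 0 0 0;0 -24 0 0 0 0;0 -36 0 0 0 0;0 -48 0 0 0 0;0 -60 0 0 0 0;0 -72 0 0 0 0;0 -84 0 0 0 0;0 -96 0 0 0 0",
)

```text
clock: 6.3
tcp_pos: [0.4943, 0.2951, 0.2251]
eef_rot: [0.998, 0.059, -0.0, 0.0]
contact_force: [0.3, -1.1, -0.1]
gripper_width: 0.035
```

Run:
```python
from h import *
d=snapshot("wrist");cv2.imwrite("pics/w5.png",d["image"]);crop(snapshot("side"),"s5.png",230,230,400,350,4.5)
plan();print(toJ(read_state()["tcp_pos"]))
```

```text
t 6.4 tcp [494.2 295.5 225.2] yaw 0.121 tilt 0.02 w 0.0351 F [ 0.5 -0.1 -0.3] q [0.34 0.3  1.85 0.   0.99 1.79]
[0.004836   0.12276295]
```

View pics/w5.png

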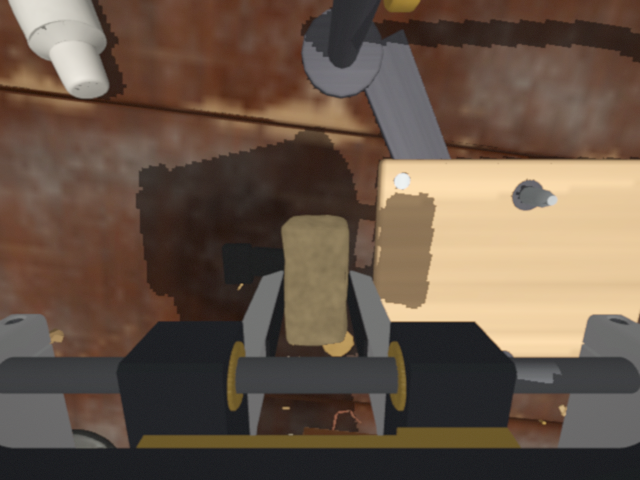

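View pics/s5.png

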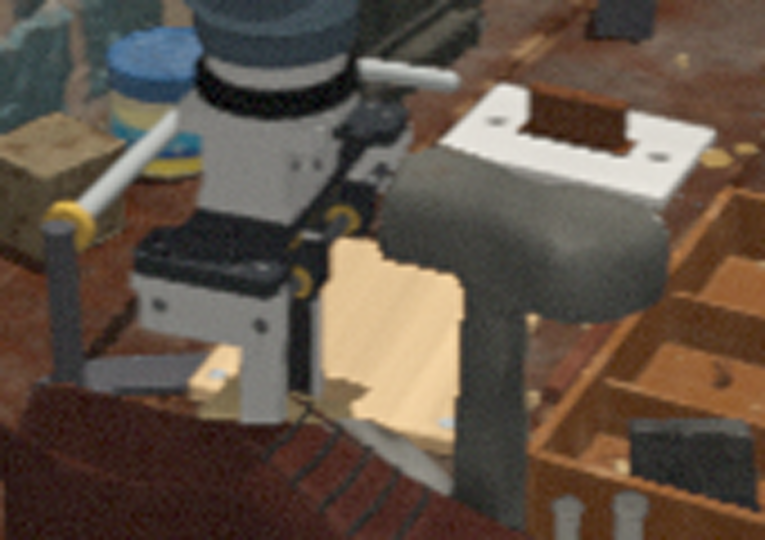

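>>> send_rows(
  targets="0 0 -40 0 0 0;0 0 -80 0 0 0;0 0 -120 0 0 0;0 0 -150 0 0 0;0 0 -150 0 0 0;0 0 -150 0 0 0",
)

```text
clock: 6.9
tcp_pos: [0.495, 0.2938, 0.3775]
eef_rot: [0.998, 0.059, 0.002, -0.001]
contact_force: [-0.7, -1.3, -1.8]
gripper_width: 0.0351
```

Run:
```python
from h import *
d=snapshot("wrist");cv2.imwrite("pics/w6.png",d["image"]);
plan((.447,-.214,.375,.119-.0),(.447,-.214,.375,.9))
```

```text
t 6.95 tcp [494.4 293.6 375.1] yaw 0.119 tilt 0.01 w 0.0347 F [-0.1 -0.5 -1.3] q [ 0.34  0.1   1.78 -0.    1.26  1.79]
[-1.072e+02  4.984e+02  1.000e-01] [ 0.01 -0.01 -0.02] rows>=12.2
[-1.072e+02  4.984e+02  1.000e-01] [ 1.000e-02 -1.000e-02 -4.477e+01] rows>=6.2
```

View pics/w6.png

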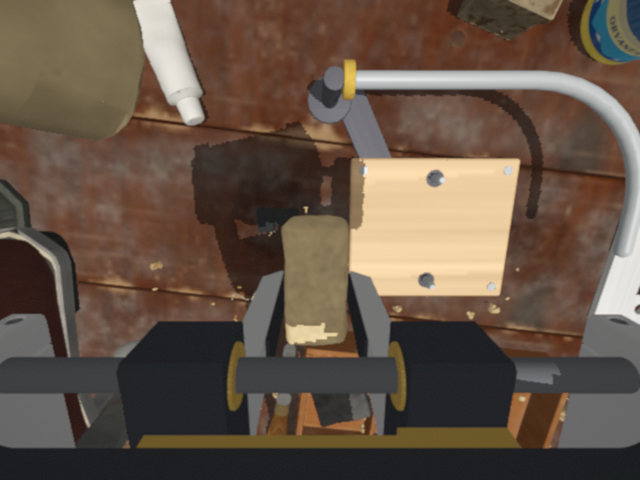

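>>> send_rows(
  targets="-8 38 0 0 0 -7;-16 76 0 0 0 -14;-25 114 0 0 0 -20;-33 152 0 0 0 -26;-41 190 0 0 0 -32;-49 228 0 0 0 -38;-57 266 0 0 0 -44;-66 304 0 0 0 -50",
)

```text
clock: 7.62
tcp_pos: [0.4647, -0.0122, 0.3726]
eef_rot: [0.881, 0.472, -0.002, -0.002]
contact_force: [0.3, -1.0, -1.4]
gripper_width: 0.0352
```

>>> send_rows(
  targets="0 0 0 0 0 0;0 0 0 0 0 0",
)

```text
clock: 7.78
tcp_pos: [0.4652, -0.012, 0.3729]
eef_rot: [0.884, 0.468, -0.001, -0.002]
contact_force: [0.2, 1.0, -0.7]
gripper_width: 0.0349
```

Run:
```python
from h import *
plan((.447,-.214,.30,1.18),(.447,-.214,.215,1.18))
```

```text
t 7.78 tcp [465.2 -12.  372.9] yaw 0.975 tilt 0.25 w 0.0349 F [ 0.2  1.  -0.7] q [-0.27 -0.17  2.04  0.    1.27  0.33]
[-177.2   98.7   72.7] [ -0.24   0.04 -11.77] rows>=5.2
[-177.1   99.   157.7] [ -0.24   0.04 -11.77] rows>=2.0
```

>>> send_rows(
  targets="-40 22 0 0 0 -3;-80 44 10 0 0 -6;-115 64 25 0 0 -9;-146 82 45 0 0 -12;-170 95 65 0 0 -12;-177 99 95 0 0 -12;-177 99 130 0 0 -12;-177 99 157 0 0 -12",
)

```text
clock: 8.45
tcp_pos: [0.4486, -0.2116, 0.2145]
eef_rot: [0.829, 0.56, -0.001, -0.002]
contact_force: [0.4, 0.7, -0.6]
gripper_width: 0.0351
```

>>> send_rows(
  targets="0 0 0 0 0 0;0 0 0 0 0 0",
)

```text
clock: 8.62
tcp_pos: [0.449, -0.2111, 0.2163]
eef_rot: [0.828, 0.56, -0.001, -0.003]
contact_force: [-0.1, -0.1, -0.5]
gripper_width: 0.0359
```

>>> send_rows(
  targets="0 0 3 0 0 0;0 0 3 0 0 0;0 0 3 0 0 0",
)

```text
clock: 8.87
tcp_pos: [0.4501, -0.2126, 0.2168]
eef_rot: [0.828, 0.56, 0.0, 0.001]
contact_force: [0.8, 0.5, -0.5]
gripper_width: 0.0356
```

>>> send_rows(
  targets="0 0 0 0 0 0;0 0 0 0 0 0;0 0 0 0 0 0;0 0 0 0 0 0;0 0 -20 0 0 0;0 0 -60 0 0 0;0 0 -100 0 0 0;0 0 -140 0 0 0",
  hand=1,
)

```text
clock: 9.53
tcp_pos: [0.449, -0.2124, 0.3565]
eef_rot: [0.829, 0.56, -0.0, -0.001]
contact_force: [1.1, -1.9, 0.2]
gripper_width: 0.0854
```

Run:
```python
from h import *
plan((.41,-.083,.40,.0))
d=snapshot("wrist");cv2.imwrite("pics/w7.png",d["image"])
```

```text
t 9.53 tcp [ 449.  -212.4  356.5] yaw 1.189 tilt 0.07 w 0.0854 F [ 1.1 -1.9  0.2] q [-0.67 -0.07  1.99  0.    1.23 -0.29]
[105.5 -84.5 -43.3] [-7.00e-02  2.00e-02  6.81e+01] rows>=9.5
```

View pics/w7.png

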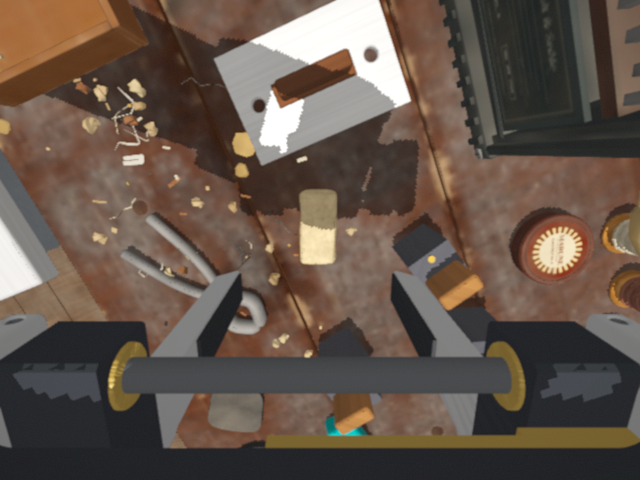

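>>> send_rows(
  targets="105 -85 -43 0 0 68;105 -85 -43 0 0 68;105 -85 -43 0 0 68;105 -85 -43 0 0 68;105 -85 -43 0 0 68;105 -85 -43 0 0 68;105 -85 -43 0 0 68;105 -85 -43 0 0 68",
)

```text
clock: 10.25
tcp_pos: [0.4095, -0.0833, 0.3982]
eef_rot: [0.996, 0.093, 0.0, 0.0]
contact_force: [1.1, -1.1, 0.7]
gripper_width: 0.0939
```

>>> send_rows(
  targets="0 0 0 0 0 10;0 0 0 0 0 10;0 0 0 0 0 10;0 0 0 0 0 10",
)

```text
clock: 10.58
tcp_pos: [0.4096, -0.0835, 0.3981]
eef_rot: [1.0, 0.01, 0.0, -0.0]
contact_force: [0.0, -0.5, -0.5]
gripper_width: 0.0941
```

Run:
```python
from h import *
plan()
d=snapshot("wrist");cv2.imwrite("pics/w8.png",d["image"])
```

```text
t 10.58 tcp [409.6 -83.5 398.1] yaw 0.019 tilt 0.0 w 0.0941 F [ 0.  -0.5 -0.5] q [-0.47 -0.33  2.13  0.    1.35  1.08]
```

View pics/w8.png

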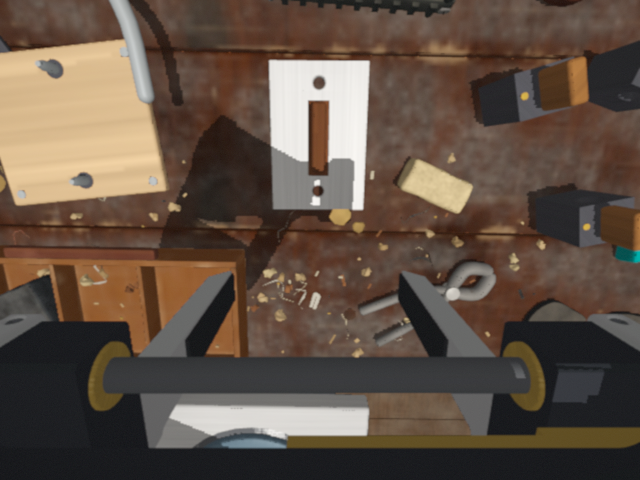

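Run:
```python
from h import *
np.set_printoptions(precision=4,suppress=True)
d=snapshot("wrist");crop(d,"w8b.png",260,50,380,220,3.5)
hsv=cv2.cvtColor(d["image"],cv2.COLOR_BGR2HSV)
m=cv2.inRange(hsv,(0,0,90),(180,45,255));z=np.zeros_like(m);z[55:215,262:378]=m[55:215,262:378]
cs,_=cv2.findContours(z,0,2);k=max(cs,key=cv2.contourArea)
P=np.array([onz(d,*p,.008)[:2] for p in k[:,0].astype(float)]).astype(np.float32)*1000
print("plate",cv2.minAreaRect(P))
for (u,v) in((319,83),(318,191)):
    g=cv2.cvtColor(d["image"],cv2.COLOR_BGR2GRAY)[v-9:v+10,u-9:u+10]; mm=(g<70).astype(np.uint8)
    M=cv2.moments(mm,True);uu,vv=u-9+M["m10"]/M["m00"],v-9+M["m01"]/M["m00"];print(uu,vv,M["m00"],onz(d,uu,vv,.006))
w=cv2.inRange(hsv,(0,80,40),(20,255,200));z=np.zeros_like(m);z[90:190,300:340]=w[90:190,300:340]
cs,_=cv2.findContours(z,0,2);k=max(cs,key=cv2.contourArea)
P=np.array([onz(d,*p,.04)[:2] for p in k[:,0].astype(float)]).astype(np.float32)*1000
print("handle",cv2.boundingRect(k),cv2.minAreaRect(P))
```

```text
plate ((496.9129943847656, -82.95599365234375), (151.183349609375, 102.59503936767578), 0.5239995718002319)
321.75 81.0 4.0 [ 0.5533 -0.0855  0.006 ]
317.8840579710145 190.53623188405797 69.0 [ 0.4423 -0.0838  0.006 ]
handle (309, 101, 20, 74) ((496.080078125, -82.93203735351562), (67.34075927734375, 17.832683563232422), 0.7507688403129578)
```

View pics/w8b.png

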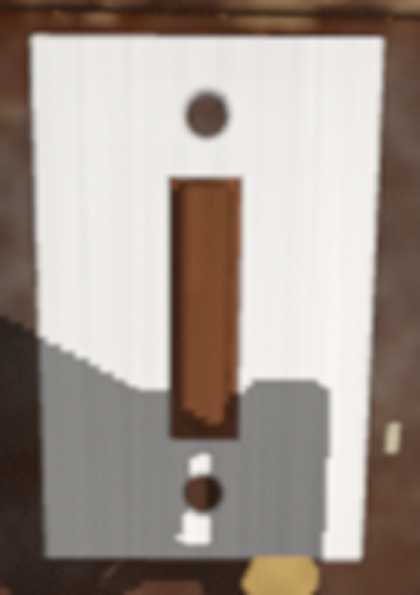

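Run:
```python
from h import *
plan((.4965,-.083,.30,.010),(.4965,-.083,.213,.010))
```

```text
t 10.68 tcp [409.6 -83.5 398.1] yaw 0.019 tilt 0.0 w 0.0939 F [-0.   0.8  1. ] q [-0.47 -0.33  2.13  0.    1.35  1.08]
[86.9  1.1 98.1] [-0.   0.   0.5] rows>=3.1
[ 86.9   1.1 185.1] [-0.   0.   0.5] rows>=2.1
```

>>> send_rows(
  targets="29 0 33 0 0 0.5;58 0.5 66 0 0 0.5;87 1 98 0 0 0.5;87 1 130 0 0 0.5;87 1 160 0 0 0.5;87 1 185 0 0 0.5;87 1 185 0 0 0.5;87 1 185 0 0 0.5",
)

```text
clock: 11.35
tcp_pos: [0.4964, -0.0829, 0.2121]
eef_rot: [1.0, 0.005, -0.001, -0.001]
contact_force: [1.0, -0.5, 0.6]
gripper_width: 0.0939
```

>>> send_rows(
  targets="0 0 0 0 0 0;0 0 0 0 0 0;0 0 0 0 0 0;0 0 0 0 0 0;0 0 0 0 0 0;0 0 0 0 0 0;0 0 0 0 0 0;0 0 0 0 0 0",
  hand=-1,
  squeeze=40,
)

```text
clock: 12.02
tcp_pos: [0.4966, -0.083, 0.2133]
eef_rot: [1.0, 0.004, 0.0, 0.0]
contact_force: [0.5, -0.3, -1.2]
gripper_width: 0.0441
```

>>> send_rows(
  targets="0 0 0 0 0 0;0 0 0 0 0 0;0 0 0 0 0 0;0 0 0 0 0 0",
)

```text
clock: 12.35
tcp_pos: [0.4966, -0.083, 0.2131]
eef_rot: [1.0, 0.005, -0.0, -0.0]
contact_force: [0.2, 0.0, 0.3]
gripper_width: 0.0174
```

Run:
```python
from h import *
plan()
```

```text
t 12.35 tcp [496.6 -83.  213.1] yaw 0.009 tilt 0.0 w 0.0174 F [0.2 0.  0.3] q [-0.39  0.18  2.03 -0.    0.93  1.17]
```

>>> send_rows(
  targets="0 0 0 0 0 0;0 0 0 0 0 0;0 0 -30 0 0 0;0 0 -70 0 0 0;0 0 -110 0 0 0;0 0 -147 0 0 0;0 0 -147 0 0 0;0 0 -147 0 0 0",
)

```text
clock: 13.02
tcp_pos: [0.4969, -0.083, 0.362]
eef_rot: [1.0, 0.005, 0.002, 0.001]
contact_force: [-0.2, 0.8, -4.6]
gripper_width: 0.0137
```

Run:
```python
from h import *
plan((.504,.173,.36,.119))
```

```text
t 13.02 tcp [496.9 -83.  362. ] yaw 0.009 tilt 0.24 w 0.0137 F [-0.2  0.8 -4.6] q [-0.39 -0.06  1.96  0.    1.23  1.17]
[   9.4 -256.     1.6] [ 0.1  -0.21 -6.3 ] rows>=6.1
```

Run:
```python
from h import *
d=snapshot("wrist");cv2.imwrite("pics/w9.png",d["image"])
```

```text
(no output)
```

View pics/w9.png

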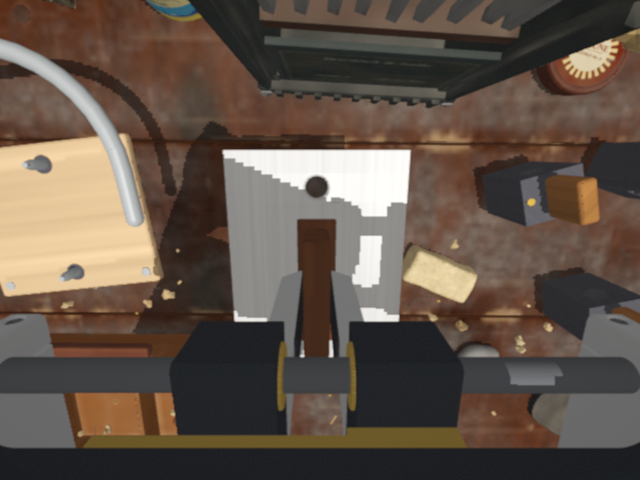

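>>> send_rows(
  targets="0 -37 0 0 0 0;0 -74 0 0 0 0;-10 -95 0 0 0 0;-20 -95 0 0 0 0;-20 -95 0 0 0 0;-20 -95 0 0 0 0",
)

```text
clock: 13.57
tcp_pos: [0.4751, 0.0121, 0.3577]
eef_rot: [1.0, 0.005, -0.002, -0.0]
contact_force: [-0.7, -0.4, -3.4]
gripper_width: 0.0135
```

Run:
```python
from h import *
plan()
d=snapshot("wrist");crop(d,"w10.png",20,80,250,300,3)
```

```text
t 13.57 tcp [475.1  12.1 357.7] yaw 0.009 tilt 0.25 w 0.0135 F [-0.7 -0.4 -3.4] q [-0.21 -0.13  2.03 -0.    1.24  1.35]
```

View pics/w10.png

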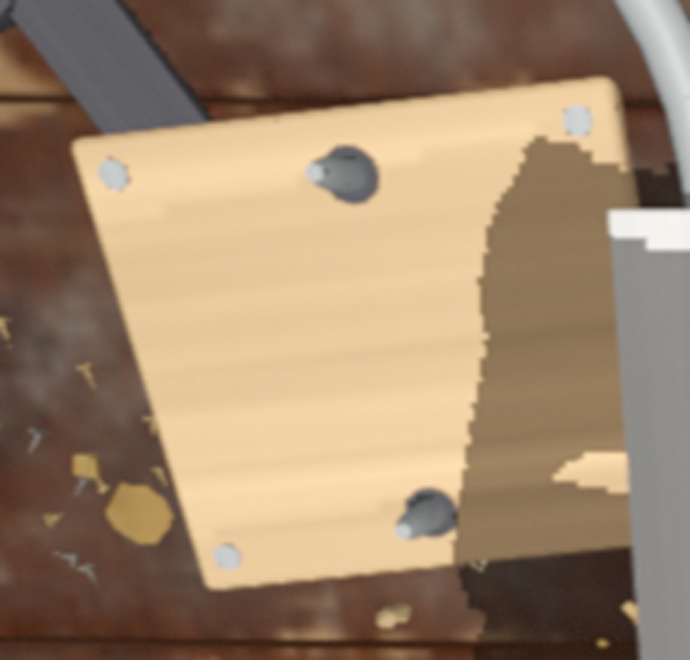

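Run:
```python
from h import *
np.set_printoptions(precision=4,suppress=True)
d=snapshot("wrist")
b=lambda x,y:(20+x/3-.33,80+y/3-.33)
for nm,f,n,z in(("tip",(316,172),(404,530),.033),("base",(351,173),(434,512),.012)):
    F=onz(d,*b(*f),z);N=onz(d,*b(*n),z);e=F-N;print(nm,F,N,(F+N)/2,np.linalg.norm(e),np.arctan2(e[1],e[0]))
C=[onz(d,*b(*q),.012) for q in((73,143),(207,590))];print(C,np.linalg.norm(C[0]-C[1]),toJ(C[0]),toJ(C[1]))
S=[onz(d,*b(*q),.012) for q in((114,173),(577,120),(228,556))];print([toJ(s) for s in S])
```

```text
tip [0.5598 0.1795 0.033 ] [0.4512 0.1669 0.033 ] [0.5055 0.1732 0.033 ] 0.10941709366953299 0.11525164004351847
base [0.5603 0.1802 0.012 ] [0.4508 0.1667 0.012 ] [0.5055 0.1734 0.012 ] 0.11034585080516147 0.12320571263185795
[array([0.5684, 0.2646, 0.012 ]), array([0.4219, 0.2483, 0.012 ])] 0.1473920783583267 [0.0748 0.0833] [-0.0726  0.0845]
[array([0.0649, 0.0735]), array([ 0.0642, -0.072 ]), array([-0.0613,  0.0738])]
```

Run:
```python
from h import *
np.set_printoptions(precision=4,suppress=True)
d=snapshot("wrist");s=read_state();print(s["tcp_pos"])
p=proj(d,s["tcp_pos"]+np.array([.055,.0005,-.205]));print(p);u,v=p.round().astype(int)
crop(d,"w11.png",u-60,v-45,u+60,v+75,5)
```

```text
[0.476  0.0113 0.3593]
[318.072  187.7931]
```

View pics/w11.png

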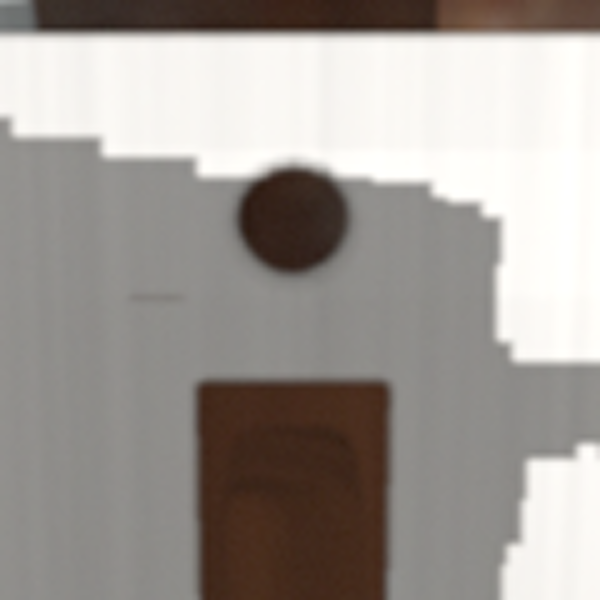

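Run:
```python
from h import *
plan((.5045,.1727,.36,.119),(.5045,.1727,.262,.119))
```

```text
t 13.72 tcp [476.   11.3 359.3] yaw 0.008 tilt 0.08 w 0.0136 F [ 1.1  0.4 -3.3] q [-0.22 -0.13  2.03 -0.    1.24  1.35]
[  29.7 -161.2   -0.7] [-0.02  0.08 -6.37] rows>=3.9
[  29.9 -161.2   97.3] [-0.02  0.08 -6.37] rows>=2.4
```

>>> send_rows(
  targets="7 -40 0 0 0 -2;14 -80 0 0 0 -4;22 -120 0 0 0 -6;30 -161 0 0 0 -6.4;30 -161 25 0 0 -6.4;30 -161 60 0 0 -6.4;30 -161 97 0 0 -6.4;30 -161 97 0 0 -6.4",
)

```text
clock: 14.38
tcp_pos: [0.5015, 0.1725, 0.2553]
eef_rot: [0.998, 0.06, -0.008, 0.0]
contact_force: [-1.8, -0.4, -3.7]
gripper_width: 0.0133
```

>>> send_rows(
  targets="0 0 0 0 0 0;0 0 0 0 0 0",
)

```text
clock: 14.55
tcp_pos: [0.5055, 0.1728, 0.2648]
eef_rot: [0.998, 0.06, 0.001, -0.0]
contact_force: [0.4, 0.5, -3.1]
gripper_width: 0.0141
```

Run:
```python
from h import *
plan((.5045,.1727,.262,.119))
d=snapshot("wrist");crop(d,"w12.png",240,150,400,270,5)
crop(snapshot("side"),"s12.png",250,240,400,350,5)
```

```text
t 14.55 tcp [505.5 172.8 264.8] yaw 0.12 tilt 0.14 w 0.0141 F [ 0.4  0.5 -3.1] q [0.12 0.15 1.95 0.   1.04 1.57]
[-1.  -0.   2.8] [-0.   -0.14  0.04] rows>=0.1
```

View pics/w12.png

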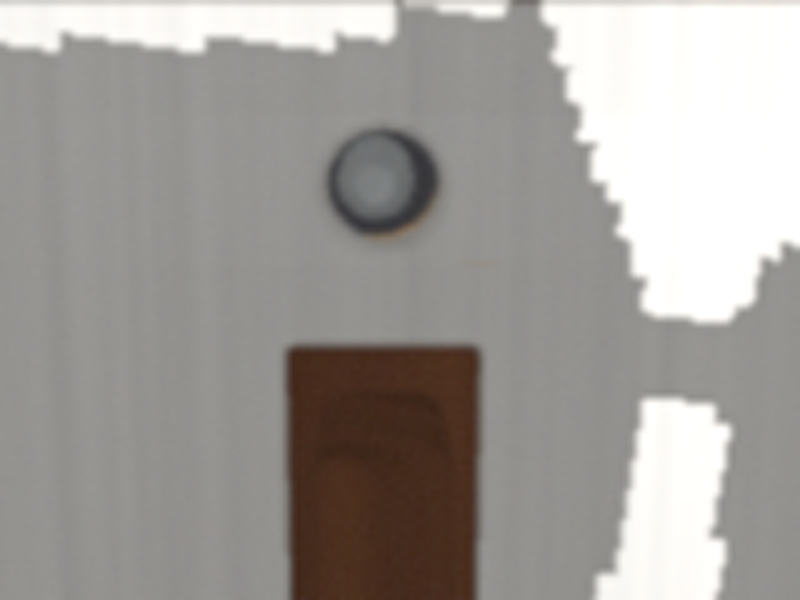

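View pics/s12.png

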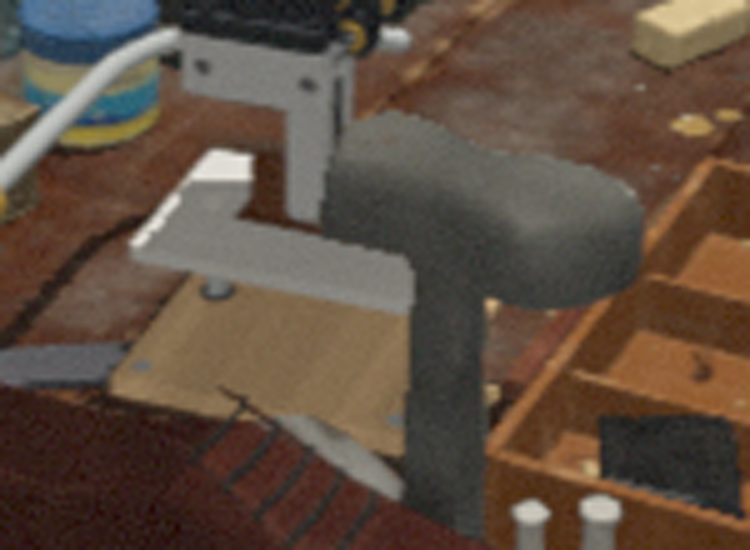

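Run:
```python
from h import *
np.set_printoptions(precision=4,suppress=True)
d=snapshot("wrist");s=read_state();print(s["tcp_pos"],d["pose"][:3,3])
b=lambda x,y:(240+x/5-.4,150+y/5-.4)
zt=s["tcp_pos"][2]-.213+.008
H=onz(d,*b(383,182),zt);P=onz(d,*b(376,178),.033);B=onz(d,*b(376,178),.031)
print(H,P,"err",P-H, toJ(P)-toJ(H))
```

```text
[0.5056 0.173  0.2659] [0.5804 0.1827 0.2452]
[0.5629 0.1807 0.0609] [0.5607 0.1813 0.033 ] err [-0.0023  0.0006 -0.0279] [-0.0022  0.0009]
```

>>> send_rows(
  targets="-2.2 -0.8 8 0 0 0;-2.2 -0.8 15 0 0 0;-2.2 -0.8 15 0 0 0;-2.2 -0.8 15 0 0 0",
)

```text
clock: 15.03
tcp_pos: [0.5016, 0.1736, 0.2475]
eef_rot: [0.998, 0.06, -0.001, 0.0]
contact_force: [-0.4, -0.3, -2.8]
gripper_width: 0.0138
```

Run:
```python
from h import *
np.set_printoptions(precision=4,suppress=True)
plan()
d=snapshot("wrist");crop(d,"w13.png",240,150,400,270,5)
```

```text
t 15.03 tcp [501.6 173.6 247.5] yaw 0.121 tilt 0.09 w 0.0138 F [-0.4 -0.3 -2.8] q [0.12 0.17 1.96 0.   1.01 1.57]
```

View pics/w13.png

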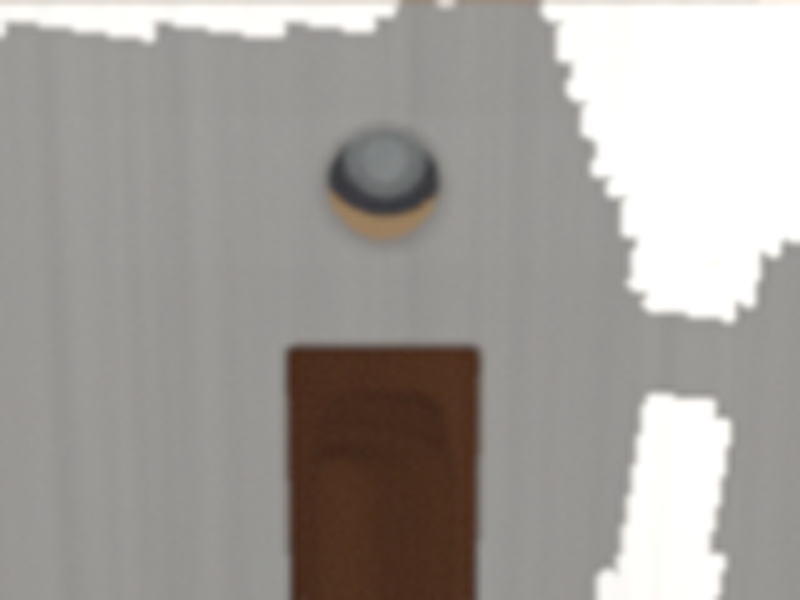

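Run:
```python
from h import *
np.set_printoptions(precision=4,suppress=True)
d=snapshot("wrist");s=read_state();print(s["tcp_pos"])
b=lambda x,y:(240+x/5-.4,150+y/5-.4)
zt=s["tcp_pos"][2]-.213+.008
crop(d,"w14.png",300,160,340,200,12)
H=onz(d,*b(384,182),zt);P=onz(d,*b(385,160),.033)
print(H,P,"err",P-H, toJ(P)-toJ(H))
```

```text
[0.5021 0.1737 0.2481]
[0.5579 0.1812 0.0431] [0.5594 0.1813 0.033 ] err [ 0.0015  0.0001 -0.0101] [ 0.0015 -0.0001]
```

View pics/w14.png

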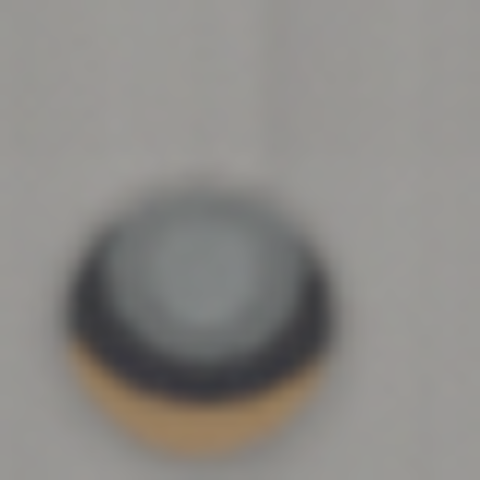

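>>> send_rows(
  targets="1.4 0 0 0 0 0;1.4 0 5 0 0 0;1.4 0 9 0 0 0;1.4 0 13 0 0 0;1.4 0 13 0 0 0",
)

```text
clock: 15.55
tcp_pos: [0.5029, 0.1737, 0.2339]
eef_rot: [0.998, 0.06, -0.001, 0.0]
contact_force: [-0.1, 0.3, -4.5]
gripper_width: 0.0138
```

Run:
```python
from h import *
plan()
d=snapshot("wrist");crop(d,"w15.png",240,150,400,270,5)
crop(snapshot("side"),"s15.png",250,240,400,350,5)
```

```text
t 15.55 tcp [502.9 173.7 233.9] yaw 0.121 tilt 0.13 w 0.0138 F [-0.1  0.3 -4.5] q [ 0.12  0.2   1.96 -0.    0.99  1.57]
```

View pics/w15.png

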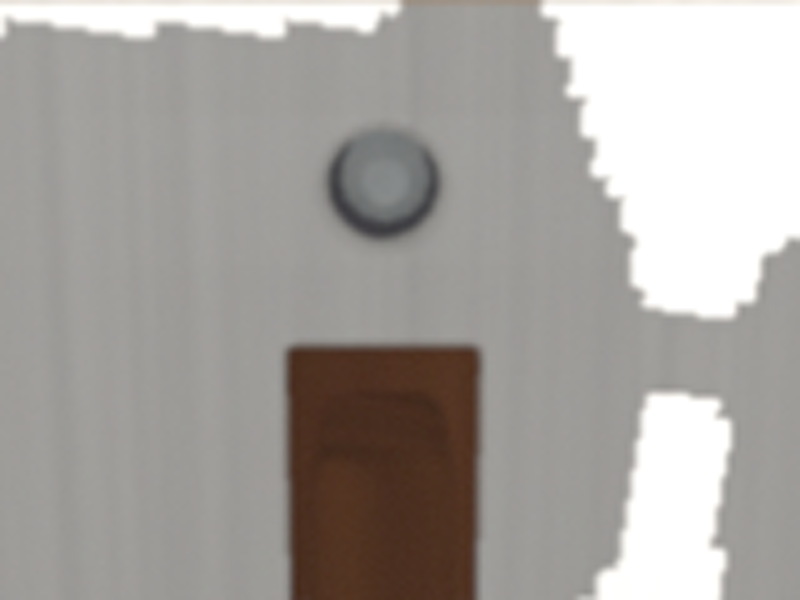

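View pics/s15.png

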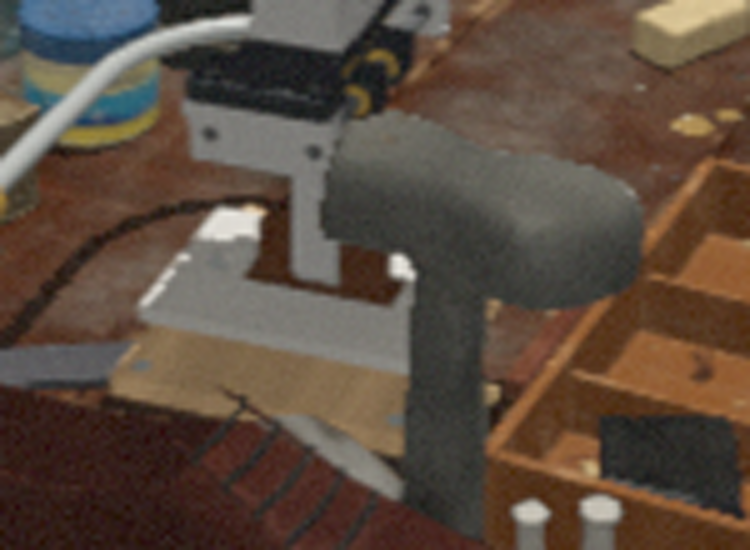

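Both pins are entering (no force, plate level and already well below the tips). Continue down.

>>> send_rows(
  targets="0 0 3 0 0 0;0 0 6 0 0 0;0 0 9 0 0 0;0 0 9 0 0 0;0 0 9 0 0 0",
)

```text
clock: 16.07
tcp_pos: [0.5033, 0.1738, 0.2259]
eef_rot: [0.998, 0.06, -0.0, 0.0]
contact_force: [0.9, 0.4, -3.2]
gripper_width: 0.0135
```

Run:
```python
from h import *
plan()
d=snapshot("wrist");crop(d,"w16.png",240,150,400,270,5)
```

```text
t 16.07 tcp [503.3 173.8 225.9] yaw 0.121 tilt 0.03 w 0.0135 F [ 0.9  0.4 -3.2] q [0.12 0.21 1.96 0.   0.97 1.57]
```

View pics/w16.png

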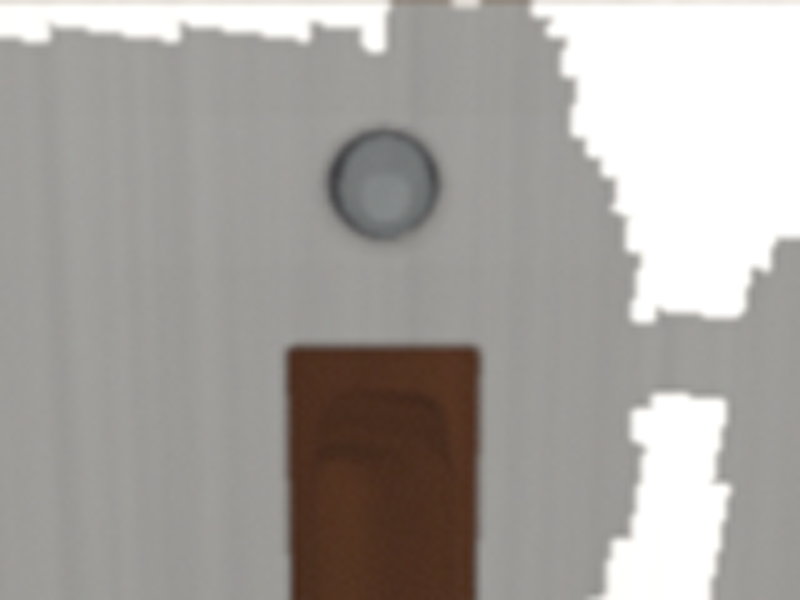

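>>> send_rows(
  targets="0 0 1.2 0 0 0;0 0 1.2 0 0 0",
)

```text
clock: 16.28
tcp_pos: [0.5037, 0.1739, 0.2252]
eef_rot: [0.998, 0.06, 0.0, -0.0]
contact_force: [0.0, -0.1, -2.4]
gripper_width: 0.014
```

>>> send_rows(
  targets="0 0 0 0 0 0;0 0 0 0 0 0;0 0 0 0 0 0;0 0 0 0 0 0;0 0 0 0 0 0;0 0 -30 0 0 0;0 0 -70 0 0 0;0 0 -110 0 0 0",
  hand=0.3,
)

```text
clock: 16.95
tcp_pos: [0.5029, 0.1737, 0.3353]
eef_rot: [0.998, 0.06, -0.002, 0.0]
contact_force: [1.4, -0.4, -0.3]
gripper_width: 0.0607
```

>>> send_rows(
  targets="0 0 -25 0 0 0;-40 0 -35 0 0 0;-40 0 -35 0 0 0;-40 0 -35 0 0 0",
)

```text
clock: 17.28
tcp_pos: [0.4626, 0.169, 0.3706]
eef_rot: [0.998, 0.06, 0.001, -0.0]
contact_force: [-0.3, 1.0, -0.2]
gripper_width: 0.0612
```

Run:
```python
from h import *
plan()
d=snapshot("wrist");cv2.imwrite("pics/w17.png",d["image"])
```

```text
t 17.28 tcp [462.6 169.  370.6] yaw 0.121 tilt 0.11 w 0.0612 F [-0.3  1.  -0.2] q [ 0.12 -0.1   1.98 -0.    1.25  1.57]
```

View pics/w17.png

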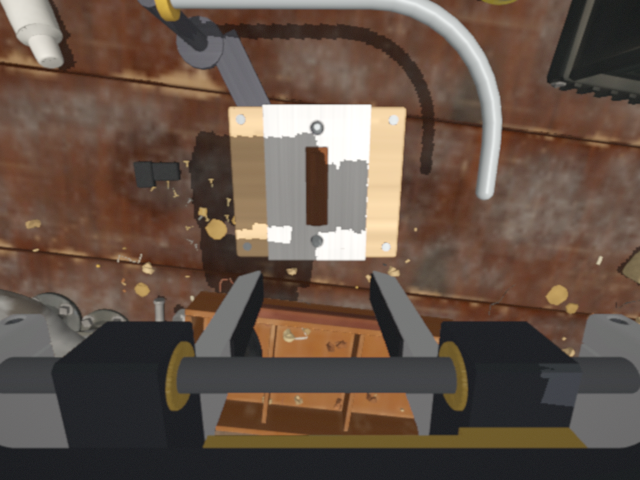

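```bash
sed -i 's/^JC=.*/JC=np.array([.504,.174]);JY=.120/' h.py
python3 - <<'E'
from h import *
np.set_printoptions(precision=4,suppress=True)
d=snapshot("wrist")
print(toJ(onz(d,485.5,196,.1)),"model end px",proj(d,[*toW(-.001,-.125),.1]))
for x,y in((.04,-.125),(.1036,-.0986),(.13,-.035),(.13,.03)): print(proj(d,[*toW(x,y),.1]))
crop(d,"w17b.png",360,0,520,210,3.5)
plan((.43,-.33,.40,0.4))
E
```

```text
[ 0.0021 -0.125 ] model end px [484.9047 200.2152]
[492.4004 142.9697]
[465.7449  43.3849]
[371.855   -2.4243]
[271.0737  -2.4546]
t 17.38 tcp [464.  169.  369.7] yaw 0.121 tilt 0.01 w 0.061 F [ 0.2  0.4 -1.1] q [ 0.12 -0.09  1.98 -0.    1.25  1.57]
[-93.8 491.3 -30.3] [  0.    -0.01 -16.01] rows>=12.0
```

View pics/w17b.png

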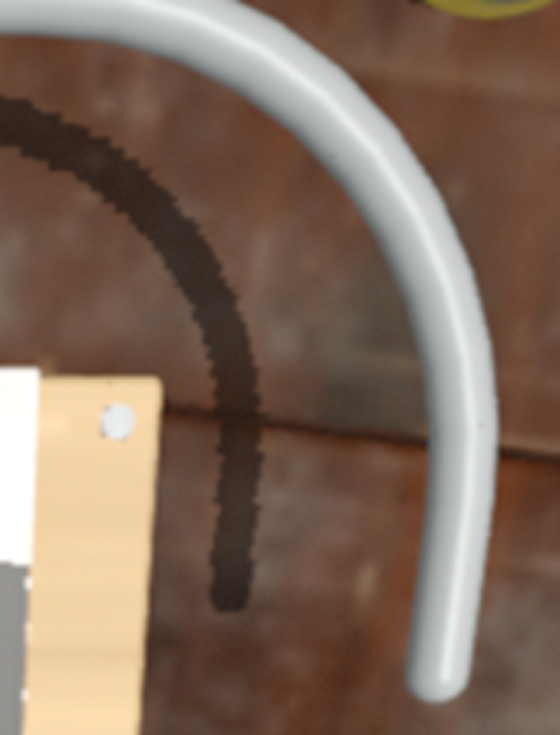

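>>> send_rows(
  targets="-8 40 -5 0 0 -2;-16 80 -10 0 0 -4;-24 121 -15 0 0 -6;-32 162 -20 0 0 -8;-40 203 -25 0 0 -10;-48 244 -30 0 0 -12;-56 285 -30 0 0 -14;-64 326 -30 0 0 -16",
)

```text
clock: 18.05
tcp_pos: [0.4398, -0.1632, 0.3998]
eef_rot: [0.98, 0.199, 0.0, -0.0]
contact_force: [1.3, -0.3, 0.7]
gripper_width: 0.0612
```

>>> send_rows(
  targets="10 40 0 0 0 0;20 80 0 0 0 0;20 100 0 0 0 0;20 100 0 0 0 0;20 100 0 0 0 0",
  hand=0.1,
)

```text
clock: 18.47
tcp_pos: [0.4975, -0.2461, 0.3985]
eef_rot: [0.98, 0.198, -0.001, -0.001]
contact_force: [0.6, 0.6, 0.5]
gripper_width: 0.0519
```

Run:
```python
from h import *
plan()
d=snapshot("wrist");cv2.imwrite("pics/w18.png",d["image"])
crop(snapshot("top"),"t18.png",310,215,520,320,3.8)
```

```text
t 18.47 tcp [ 497.5 -246.1  398.5] yaw 0.398 tilt 0.17 w 0.0519 F [0.6 0.6 0.5] q [-0.66  0.03  1.81  0.    1.31  0.51]
```

View pics/w18.png

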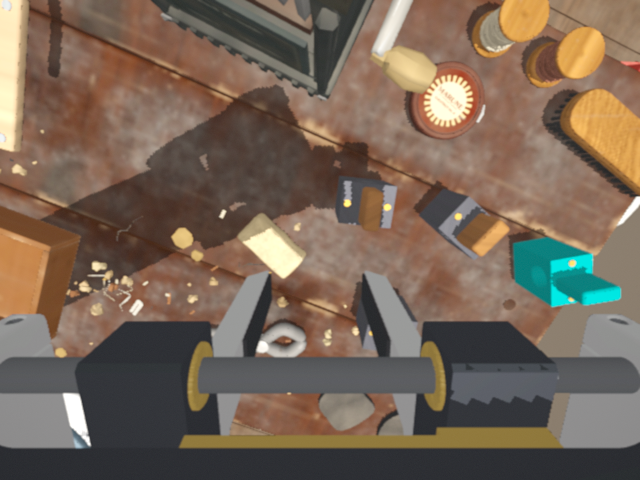

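View pics/t18.png

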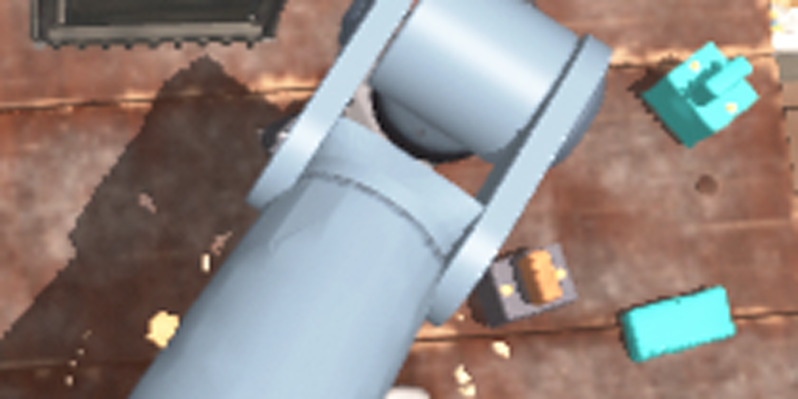

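Run:
```python
from h import *
d=snapshot("wrist");crop(d,"w19.png",320,165,420,245,7)
```

```text
(no output)
```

View pics/w19.png

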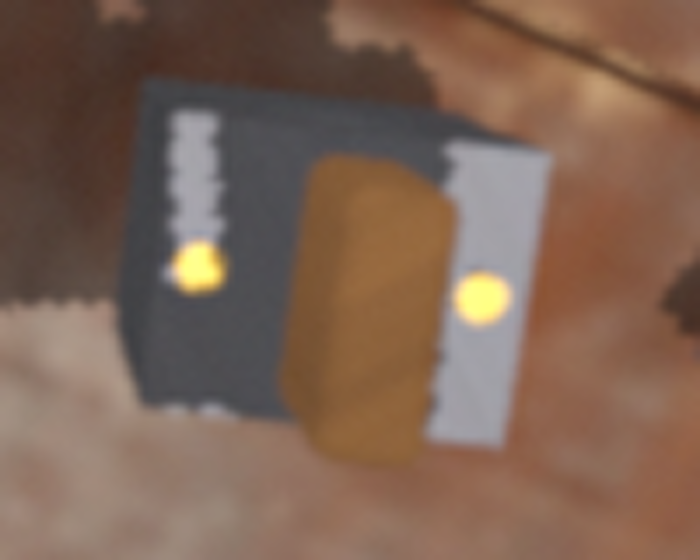

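```bash
cat >> h.py <<'E'
def dots(d,x0,y0,x1,y1,z=.066):
    hsv=cv2.cvtColor(d["image"],cv2.COLOR_BGR2HSV)[y0:y1,x0:x1]
    m=cv2.inRange(hsv,(18,130,110),(35,255,255))
    n,l,st,c=cv2.connectedComponentsWithStats(m)
    o=sorted(range(1,n),key=lambda i:-st[i,4])[:2]
    P=[onz(d,c[i][0]+x0,c[i][1]+y0,z) for i in o]
    print([(c[i]+[x0,y0]).round(1).tolist()+[int(st[i,4])] for i in o])
    if len(P)<2: return
    e=P[1]-P[0]; ctr=(P[0]+P[1])/2; a=np.arctan2(e[1],e[0])+np.pi/2
    print("ctr",ctr.round(4),"sep",np.linalg.norm(e).round(4),"yaw options",[round((a+k*np.pi+np.pi)%(2*np.pi)-np.pi,3) for k in(0,1)])
    return ctr,a
E
python3 - <<'E'
from h import *
d=snapshot("wrist");dots(d,325,170,415,240);dots(d,430,190,520,260)
E
```

```text
[[349.4, 203.7, 20], [387.0, 205.0, 1]]
ctr [ 0.5399 -0.2773  0.066 ] sep 0.0353 yaw options [np.float64(0.366), np.float64(-2.776)]
[[458.3, 216.2, 20]]
```

```bash
sed -i 's/(18,130,110),(35,255,255)/(18,90,110),(38,255,255)/' h.py
python3 - <<'E'
from h import *
d=snapshot("wrist");r=dots(d,325,170,415,240)
c=r[0];y=.30
plan((c[0],c[1],.36,y),(c[0],c[1],.273,y))
E
```

```text
[[348.3, 203.0, 45], [388.2, 207.2, 37]]
ctr [ 0.5394 -0.2777  0.066 ] sep 0.0379 yaw options [np.float64(0.294), np.float64(-2.847)]
t 18.72 tcp [ 496.8 -243.8  399.9] yaw 0.401 tilt 0.01 w 0.0519 F [ 0.8  0.4 -0.7] q [-0.66  0.02  1.81  0.    1.31  0.51]
[26.  47.8 39.9] [-0.01  0.    5.79] rows>=1.6
[ 26.   47.8 126.9] [-0.01  0.    5.79] rows>=2.1
```

>>> send_rows(
  targets="13 24 20 0 0 5.8;26 48 40 0 0 5.8;26 48 40 0 0 5.8;26 48 75 0 0 5.8;26 48 105 0 0 5.8;26 48 128 0 0 5.8;26 48 128 0 0 5.8;26 48 128 0 0 5.8",
)

```text
clock: 19.38
tcp_pos: [0.5392, -0.278, 0.2719]
eef_rot: [0.989, 0.149, -0.001, -0.001]
contact_force: [-1.0, 0.6, 0.8]
gripper_width: 0.0519
```

>>> send_rows(
  targets="0 0 0 0 0 0;0 0 0 0 0 0;0 0 0 0 0 0;0 0 0 0 0 0;0 0 0 0 0 0;0 0 0 0 0 0;0 0 0 0 0 0;0 0 0 0 0 0",
  hand=-1,
  squeeze=45,
)

```text
clock: 20.05
tcp_pos: [0.5397, -0.279, 0.2724]
eef_rot: [0.989, 0.149, 0.0, 0.0]
contact_force: [-0.8, 1.0, 2.9]
gripper_width: 0.0138
```

Run:
```python
from h import *
p=toW(-.05,-.125)
plan((.538,-.277,.37,.30),(p[0],p[1],.37,.12))
```

```text
t 20.05 tcp [ 539.7 -279.   272.4] yaw 0.299 tilt 0.01 w 0.0138 F [-0.8  1.   2.9] q [-0.66  0.3   1.75  0.    1.09  0.61]
[ -1.   -2.4 -97.6] [ 0.01 -0.01 -0.07] rows>=2.3
[  27.8 -329.3  -97.6] [ 1.000e-02 -1.000e-02  1.024e+01] rows>=7.9
```

>>> send_rows(
  targets="0 0 -30 0 0 0;0 0 -54 0 0 0;4 -40 -54 0 0 2;7 -80 -54 0 0 4;10 -120 -54 0 0 6;14 -160 -54 0 0 8;17 -200 -54 0 0 10;20 -235 -54 0 0 10.2",
)

```text
clock: 20.72
tcp_pos: [0.488, -0.0463, 0.3247]
eef_rot: [0.998, 0.06, -0.001, -0.001]
contact_force: [0.1, 0.4, -4.0]
gripper_width: 0.0136
```

>>> send_rows(
  targets="0 0 0 0 0 0;0 0 0 0 0 0",
)

```text
clock: 20.88
tcp_pos: [0.4886, -0.0467, 0.3248]
eef_rot: [0.998, 0.062, -0.001, -0.0]
contact_force: [0.6, -0.8, -3.5]
gripper_width: 0.0136
```

Run:
```python
from h import *
p=toW(-.05,-.125)
plan((p[0],p[1],.3255,.12))
d=snapshot("wrist");cv2.imwrite("pics/w20.png",d["image"])
```

```text
t 20.88 tcp [488.6 -46.7 324.8] yaw 0.124 tilt 0.11 w 0.0136 F [ 0.6 -0.8 -3.5] q [-0.33 -0.04  2.02 -0.    1.16  1.12]
[ -8.  -92.3  -0.6] [-0.04  0.11  0.22] rows>=2.2
```

View pics/w20.png

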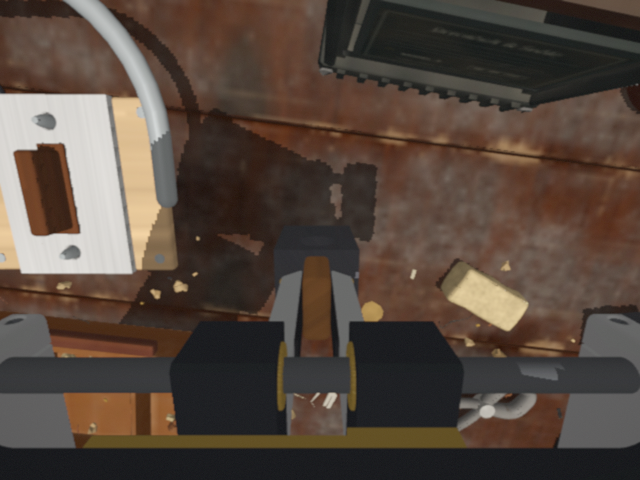

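>>> send_rows(
  targets="-4 -40 0 0 0 0;-8 -80 0 0 0 0;-8 -92 -0.5 0 0 0.2;-8 -92 -0.5 0 0 0.2;-8 -92 -0.5 0 0 0.2",
)

```text
clock: 21.35
tcp_pos: [0.4709, 0.0413, 0.3263]
eef_rot: [0.998, 0.059, -0.0, 0.0]
contact_force: [-0.1, 0.2, -4.3]
gripper_width: 0.0133
```

```bash
cat >> h.py <<'E'
def railpt(s):
    """s: mm along axis from jig x=0 on the straight; returns x,y (m), yaw in jig"""
    if s<40: return s/1000,-.125,0.
    L=90*np.pi/2
    if s<40+L:
        a=(s-40)/90; return .04+.09*np.sin(a),-.035-.09*np.cos(a),a
    return .13,-.035+(s-40-L)/1000,np.pi/2
def railplan(ss,z):
    t=[]
    for s in ss:
        x,y,a=railpt(s);w=toW(x,y);t.append((w[0],w[1],z,JY+a))
    plan(*t)
E
python3 - <<'E'
from h import *
d=snapshot("wrist");cv2.imwrite("pics/w21.png",d["image"]);crop(snapshot("side"),"s21.png",230,200,400,330,4.5)
railplan([-50,-35,-20,-5,10,20],.3255);print(toJ(read_state()["tcp_pos"]))
E
```

```text
t 21.45 tcp [471.1  40.6 326.5] yaw 0.115 tilt 0.03 w 0.014 F [-0.2 -0.5 -3. ] q [-0.15 -0.09  2.06 -0.    1.17  1.3 ]
[-1.4 -3.5  1. ] [ 0.03 -0.01 -0.26] rows>=0.1
[13.6 -3.6  1. ] [ 0.03 -0.01 -0.26] rows>=0.4
[28.6 -3.6  1. ] [ 0.03 -0.01 -0.26] rows>=0.4
[43.6 -3.7  1. ] [ 0.03 -0.01 -0.26] rows>=0.4
[58.6 -3.8  1. ] [ 0.03 -0.01 -0.26] rows>=0.4
[68.6 -3.8  1. ] [ 0.03 -0.01 -0.26] rows>=0.2
[-0.04865492 -0.12848935]
```

View pics/w21.png

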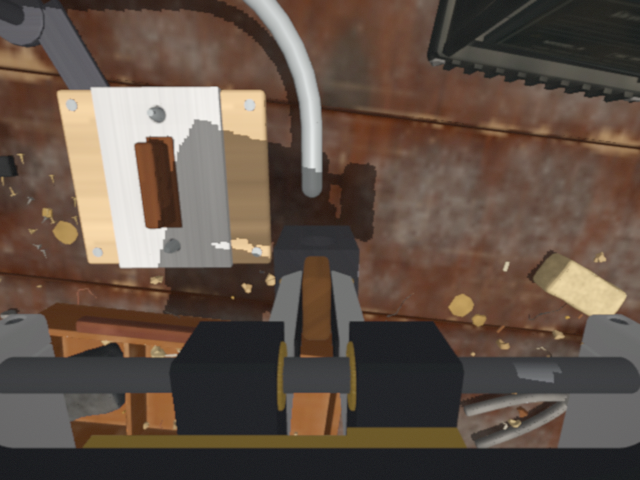

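View pics/s21.png

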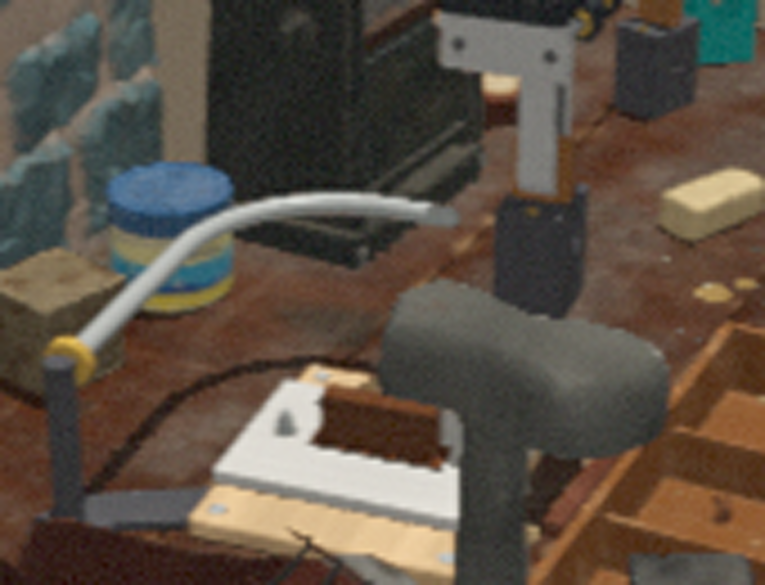

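>>> send_rows(
  targets="0 -3.5 1 0 0 -0.3;14 -3.5 1 0 0 -0.3;29 -3.5 1 0 0 -0.3;44 -3.5 1 0 0 -0.3;59 -3.6 1 0 0 -0.3;69 -3.7 1 0 0 -0.3;69 -3.7 1 0 0 -0.3",
)

```text
clock: 22.03
tcp_pos: [0.5402, 0.0529, 0.3256]
eef_rot: [0.998, 0.061, 0.001, 0.0]
contact_force: [0.3, 0.4, -3.7]
gripper_width: 0.0138
```

Run:
```python
from h import *
d=snapshot("wrist");cv2.imwrite("pics/w22.png",d["image"]);crop(snapshot("side"),"s22.png",230,200,400,330,4.5)
railplan([30,40,49,58,67,76,85,94],.3255);print(toJ(read_state()["tcp_pos"]))
```

```text
t 22.13 tcp [538.5  53.3 325.1] yaw 0.122 tilt 0.08 w 0.0133 F [-0.7  0.5 -3.7] q [-0.11  0.08  1.9  -0.    1.16  1.34]
[10.2  1.  -0.4] [-0.01  0.07  0.11] rows>=0.2
[20.2  1.  -0.4] [-0.01  0.07  0.11] rows>=0.2
[29.1  0.6 -0.4] [-0.02  0.07 -5.62] rows>=0.8
[38.  -0.7 -0.5] [ -0.02   0.07 -11.35] rows>=0.8
[46.8 -2.9 -0.5] [ -0.02   0.07 -17.08] rows>=0.8
[55.2 -6.  -0.5] [ -0.03   0.07 -22.81] rows>=0.8
[63.3 -9.9 -0.5] [ -0.03   0.07 -28.54] rows>=0.8
[ 71.  -14.6  -0.5] [-3.000e-02  7.000e-02 -3.427e+01] rows>=0.8
[ 0.01984408 -0.12401341]
```

View pics/s22.png

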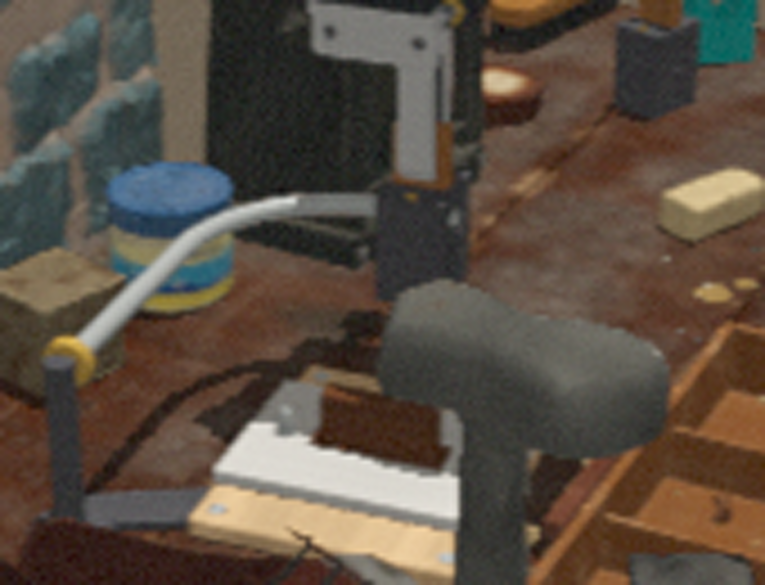

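Threaded onto the rail with no contact force. Following the bend.

>>> send_rows(
  targets="10 1 0 0 0 0;20 1 0 0 0 0;29 0.6 0 0 0 -5.6;38 -0.7 0 0 0 -11.3;46.8 -3 0 0 0 -17;55 -6 0 0 0 -22.8;63.3 -10 0 0 0 -28.5;71 -14.6 0 0 0 -34.2",
)

```text
clock: 22.8
tcp_pos: [0.607, 0.0767, 0.3253]
eef_rot: [0.935, 0.354, -0.0, -0.0]
contact_force: [0.7, -0.1, -4.0]
gripper_width: 0.0136
```

Run:
```python
from h import *
railplan([94,103,112,121,130,139,148,157,166,175,184,193,202],.3255);print(toJ(read_state()["tcp_pos"]))
```

```text
t 22.8 tcp [607.   76.7 325.3] yaw 0.724 tilt 0.05 w 0.0136 F [ 0.7 -0.1 -4. ] q [-0.06  0.24  1.72 -0.    1.19  0.79]
[-0.   0.4 -0.2] [-0.03  0.04  0.22] rows>=0.0
[ 9.   0.  -0.2] [-0.03  0.04 -5.51] rows>=0.8
[17.9 -1.3 -0.2] [ -0.04   0.04 -11.24] rows>=0.8
[26.6 -3.5 -0.2] [ -0.04   0.04 -16.97] rows>=0.8
[35.1 -6.6 -0.2] [ -0.04   0.04 -22.7 ] rows>=0.8
[ 43.2 -10.4  -0.2] [ -0.04   0.04 -28.43] rows>=0.8
[ 50.9 -15.1  -0.2] [-4.000e-02  3.000e-02 -3.416e+01] rows>=0.8
[ 58.1 -20.5  -0.2] [-5.000e-02  3.000e-02 -3.989e+01] rows>=0.8
[ 64.7 -26.6  -0.3] [-5.000e-02  3.000e-02 -4.562e+01] rows>=0.8
[ 70.6 -33.4  -0.3] [-5.000e-02  3.000e-02 -5.135e+01] rows>=0.8
[ 75.9 -40.6  -0.3] [-5.00e-02  3.00e-02 -5.54e+01] rows>=0.6
[ 81.  -48.1  -0.3] [-5.00e-02  3.00e-02 -5.54e+01] rows>=0.2
[ 86.1 -55.5  -0.3] [-5.00e-02  3.00e-02 -5.54e+01] rows>=0.2
[ 0.0905821  -0.10893661]
```

>>> send_rows(
  targets="9 0 0 0 0 -5.5;18 -1.3 0 0 0 -11.2;26.6 -3.5 0 0 0 -17;35 -6.6 0 0 0 -22.7;43.2 -10.4 0 0 0 -28.4;51 -15 0 0 0 -34.2;58 -20.5 0 0 0 -39.9;64.7 -26.6 0 0 0 -45.6",
)

```text
clock: 23.47
tcp_pos: [0.6379, 0.1395, 0.3252]
eef_rot: [0.725, 0.689, -0.0, -0.0]
contact_force: [0.5, 0.6, -4.0]
gripper_width: 0.0135
```

Run:
```python
from h import *
railplan([166,175,184,200,215,230,245,260,275,284],.3255);print(toJ(read_state()["tcp_pos"]))
```

```text
t 23.47 tcp [637.9 139.5 325.2] yaw 1.52 tilt 0.07 w 0.0135 F [ 0.5  0.6 -4. ] q [ 0.04  0.33  1.61 -0.    1.21  0.09]
[-0.  -0.1 -0.3] [-0.07  0.01 -0.02] rows>=0.0
[ 9.  -0.6 -0.3] [-0.07  0.01 -5.75] rows>=0.8
[17.9 -1.9 -0.3] [-0.07  0.01 -9.8 ] rows>=0.6
[33.7 -4.6 -0.3] [-0.07  0.01 -9.8 ] rows>=0.4
[48.4 -7.1 -0.3] [-0.07  0.01 -9.8 ] rows>=0.4
[63.2 -9.7 -0.3] [-0.07  0.01 -9.8 ] rows>=0.4
[ 78.  -12.3  -0.3] [-0.07  0.01 -9.8 ] rows>=0.4
[ 92.8 -14.8  -0.3] [-0.07  0.01 -9.8 ] rows>=0.4
[107.6 -17.4  -0.3] [-0.07  0.01 -9.8 ] rows>=0.4
[116.4 -18.9  -0.3] [-0.07  0.01 -9.8 ] rows>=0.2
[ 0.12879709 -0.05031514]
```

>>> send_rows(
  targets="9 -0.6 0 0 0 -5.7;18 -2 0 0 0 -9.8;34 -4.6 0 0 0 -9.8;52 -7.7 0 0 0 -9.8;70 -11 0 0 0 -9.8;88 -14 0 0 0 -9.8;104 -16.8 0 0 0 -9.8;116 -19 0 0 0 -9.8",
)

```text
clock: 24.13
tcp_pos: [0.6252, 0.2574, 0.3253]
eef_rot: [0.665, 0.747, -0.0, -0.0]
contact_force: [0.2, 0.0, -3.2]
gripper_width: 0.0135
```

>>> send_rows(
  targets="0 0 2 0 0 0;0 0 4 0 0 0;0 0 4 0 0 0",
)

```text
clock: 24.38
tcp_pos: [0.6258, 0.2556, 0.3206]
eef_rot: [0.665, 0.747, -0.001, -0.0]
contact_force: [-0.6, -0.5, -3.6]
gripper_width: 0.0134
```

Run:
```python
from h import *
crop(snapshot("side"),"s23.png",220,190,400,330,4.3)
plan();print(toJ(read_state()["tcp_pos"]))
```

```text
t 24.43 tcp [626.  255.4 320.9] yaw 1.685 tilt 0.07 w 0.0138 F [ 0.  -0.  -3.8] q [ 0.22  0.38  1.54 -0.    1.21  0.11]
[0.13083471 0.06626365]
```

View pics/s23.png

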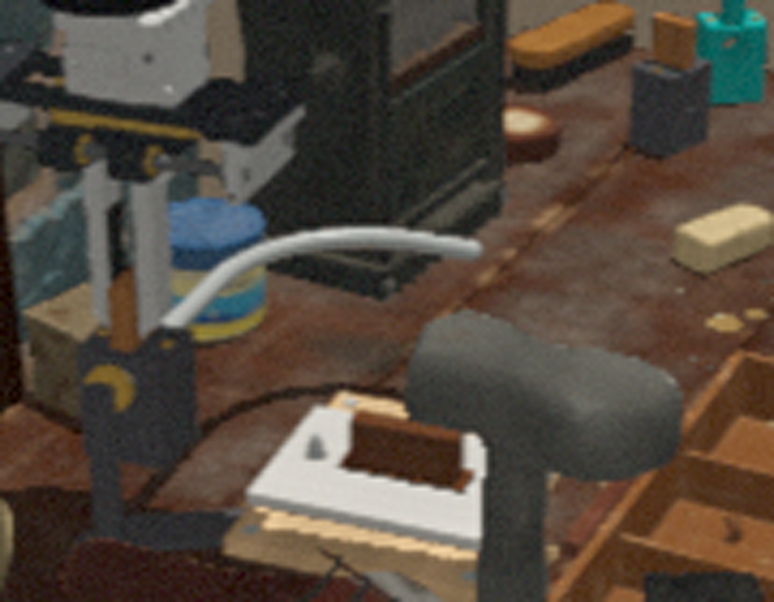

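>>> send_rows(
  targets="0 0 0.5 0 0 0;0 0 0.5 0 0 0;0 0 0.5 0 0 0;0 0 0.5 0 0 0;0 0 -20 0 0 0;0 0 -45 0 0 0;0 0 -65 0 0 0;0 0 -65 0 0 0",
  hand=-0.1,
)

```text
clock: 25.1
tcp_pos: [0.627, 0.2565, 0.3926]
eef_rot: [0.665, 0.747, 0.004, 0.003]
contact_force: [1.7, 0.5, 0.9]
gripper_width: 0.0422
```

Run:
```python
from h import *
crop(snapshot("side"),"s24.png",220,190,400,330,4.3)
cv2.imwrite("pics/w24.png",snapshot("wrist")["image"])
plan((.49,-.26,.40,.4))
```

```text
t 25.2 tcp [626.1 256.3 387.3] yaw 1.686 tilt 0.12 w 0.0424 F [-0.3 -0.4 -0.5] q [ 0.22  0.32  1.5  -0.    1.32  0.11]
[-497.2 -194.6  -13.2] [ 0.1  -0.09 73.69] rows>=12.8
```

View pics/s24.png

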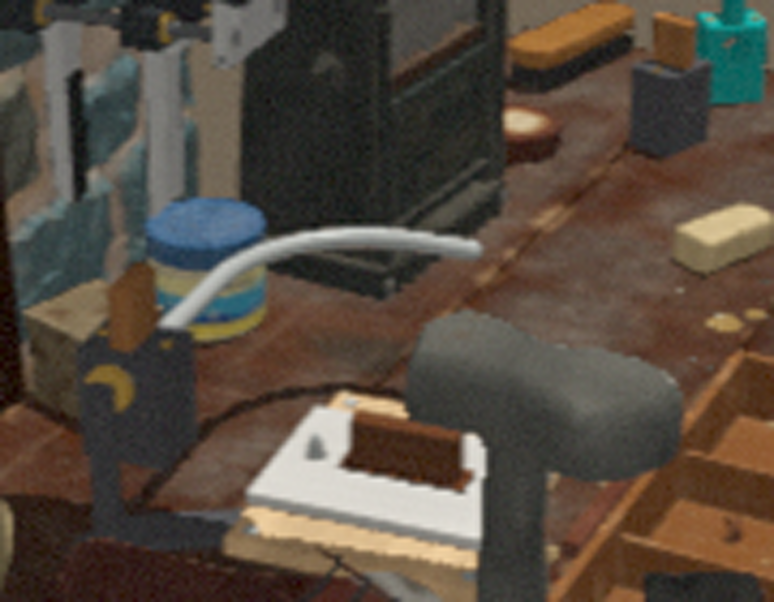

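View pics/w24.png

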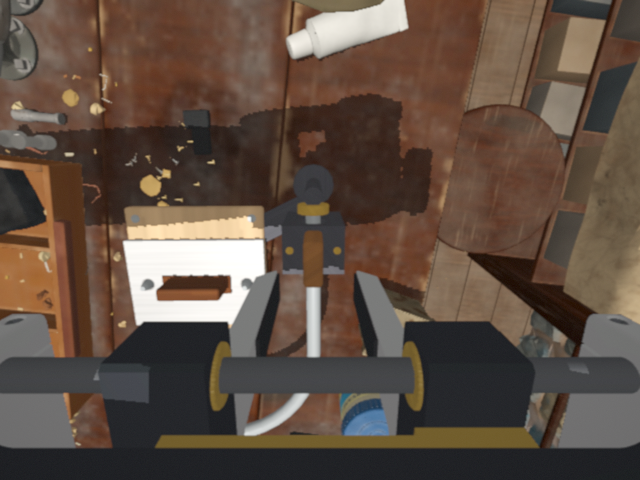

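>>> send_rows(
  targets="-40 -15 -10 0 0 7;-80 -31 -13 0 0 14;-119 -47 -13 0 0 21;-158 -62 -13 0 0 28;-197 -77 -13 0 0 35;-236 -92 -13 0 0 42;-275 -108 -13 0 0 49;-314 -123 -13 0 0 56",
  hand=0.1,
)

```text
clock: 25.87
tcp_pos: [0.5398, -0.0663, 0.3974]
eef_rot: [0.939, 0.344, -0.001, -0.001]
contact_force: [0.8, -0.8, -0.6]
gripper_width: 0.0516
```

Run:
```python
from h import *
plan((.50,-.27,.40,.4))
```

```text
t 25.87 tcp [539.8 -66.3 397.4] yaw 0.703 tilt 0.18 w 0.0516 F [ 0.8 -0.8 -0.6] q [-0.33  0.    1.84 -0.    1.3   0.54]
[-162.1  129.6   -2.7] [-0.14  0.12 17.36] rows>=5.0
```

>>> send_rows(
  targets="-30 25 -2 0 0 7;-60 50 -2 0 0 14;-90 75 -2 0 0 17;-125 100 -2 0 0 17;-160 130 -2 0 0 17;-160 130 -2 0 0 17;-160 130 -2 0 0 17",
)

```text
clock: 26.45
tcp_pos: [0.5034, -0.2696, 0.3995]
eef_rot: [0.979, 0.203, -0.001, -0.001]
contact_force: [0.1, -0.6, 0.3]
gripper_width: 0.0516
```

Run:
```python
from h import *
plan()
cv2.imwrite("pics/w25.png",snapshot("wrist")["image"])
```

```text
t 26.45 tcp [ 503.4 -269.6  399.5] yaw 0.408 tilt 0.18 w 0.0516 F [ 0.1 -0.6  0.3] q [-0.69  0.07  1.77  0.    1.31  0.47]
```

View pics/w25.png

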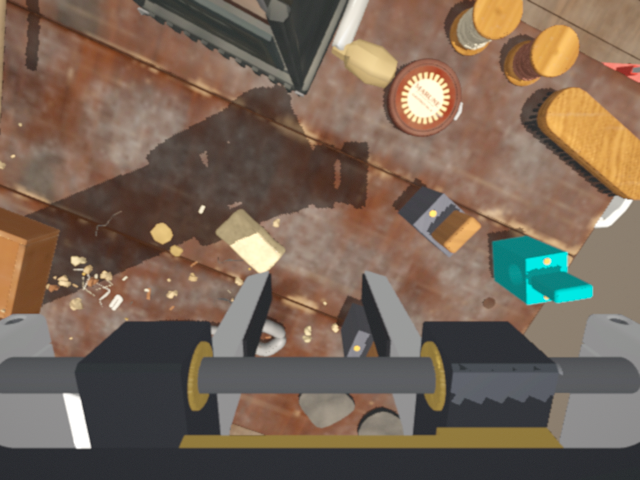

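Run:
```python
from h import *
d=snapshot("wrist");print(onz(d,433,213,.066)) 
plan((.50,-.375,.38,-.1))
```

```text
[ 0.56384084 -0.36007648  0.066     ]
t 26.55 tcp [ 504.2 -267.   399.9] yaw 0.412 tilt 0.16 w 0.0517 F [-0.4  0.4  0.9] q [-0.69  0.07  1.77  0.    1.31  0.47]
[-47.1  97.3  19.7] [-0.14  0.09 29.33] rows>=4.1
```

>>> send_rows(
  targets="-12 25 10 0 0 7;-24 50 20 0 0 14;-36 75 20 0 0 21;-47 97 20 0 0 28;-47 97 20 0 0 29;-47 97 20 0 0 29",
)

```text
clock: 27.05
tcp_pos: [0.5007, -0.3743, 0.3807]
eef_rot: [0.999, -0.046, -0.0, -0.001]
contact_force: [0.3, 0.6, 0.2]
gripper_width: 0.0517
```

Run:
```python
from h import *
plan()
cv2.imwrite("pics/w26.png",snapshot("wrist")["image"])
```

```text
t 27.05 tcp [ 500.7 -374.3  380.7] yaw -0.092 tilt 0.09 w 0.0517 F [0.3 0.6 0.2] q [-0.82  0.21  1.64  0.    1.29  0.84]
```

View pics/w26.png

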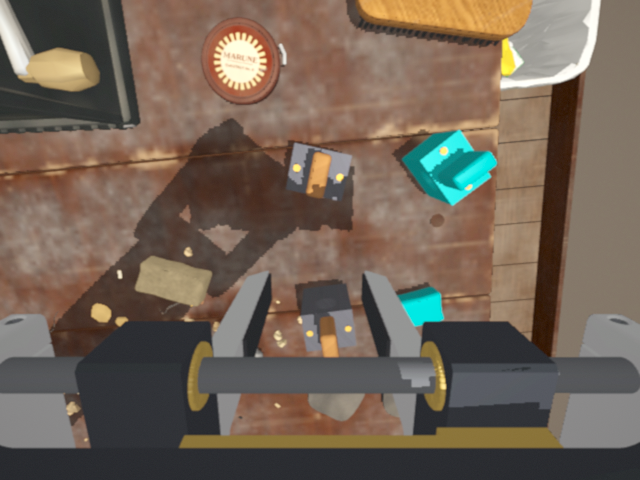

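Guide B (dark steel, orange fin) is at (319,173) and guide C at (329,325). The turquoise decoys at (452,167) and (420,305) stay untouched.

Run:
```python
from h import *
d=snapshot("wrist");r=dots(d,280,135,360,205);q=dots(d,295,310,365,350)
c,a=r; y=min([a+k*np.pi for k in(-2,-1,0,1)],key=lambda t:abs(t))
print(y)
plan((c[0],c[1],.36,y),(c[0],c[1],.272,y))
crop(d,"w27.png",280,130,370,210,7)
```

```text
[[297.2, 167.5, 47], [340.3, 177.3, 45]]
ctr [ 0.5571 -0.3798  0.066 ] sep 0.038 yaw options [np.float64(-0.31), np.float64(2.832)]
[[348.2, 328.3, 35], [309.8, 333.0, 33]]
ctr [ 0.4047 -0.3761  0.066 ] sep 0.0379 yaw options [np.float64(-3.095), np.float64(0.047)]
-0.31005270885075964
t 27.15 tcp [ 500.7 -373.4  381.1] yaw -0.09 tilt 0.07 w 0.0519 F [ 0.2 -0.1  0.6] q [-0.82  0.21  1.65  0.    1.29  0.84]
[56.8  1.3 21. ] [-0.06  0.04 12.59] rows>=1.8
[ 56.8   1.4 109. ] [-0.06  0.04 12.59] rows>=2.1
```

View pics/w27.png

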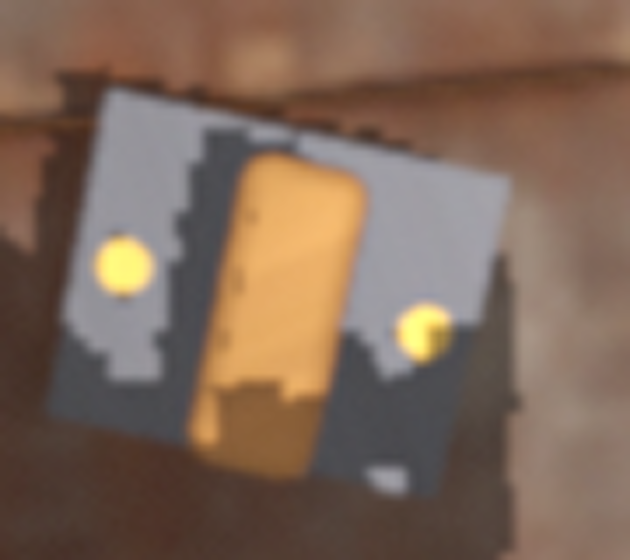

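>>> send_rows(
  targets="28 1 10 0 0 7;57 1.3 21 0 0 12.6;57 1.3 21 0 0 12.6;57 1.3 50 0 0 12.6;57 1.3 80 0 0 12.6;57 1.3 109 0 0 12.6;57 1.3 109 0 0 12.6;57 1.3 109 0 0 12.6",
)

```text
clock: 27.82
tcp_pos: [0.5566, -0.3805, 0.2719]
eef_rot: [0.988, -0.155, -0.001, -0.001]
contact_force: [-0.2, -0.0, -0.2]
gripper_width: 0.0521
```

>>> send_rows(
  targets="0 0 0 0 0 0;0 0 0 0 0 0;0 0 0 0 0 0;0 0 0 0 0 0;0 0 0 0 0 0;0 0 0 0 0 0;0 0 0 0 0 0;0 0 0 0 0 0",
  hand=-1,
  squeeze=45,
)

```text
clock: 28.48
tcp_pos: [0.5569, -0.3819, 0.2728]
eef_rot: [0.988, -0.156, 0.0, -0.0]
contact_force: [0.3, 1.6, 1.9]
gripper_width: 0.0137
```

Run:
```python
from h import *
s=read_state()["tcp_pos"]
p=toW(-.055,-.125)
plan((s[0],s[1],.326,-.31),(.53,-.17,.326,-.0),(p[0],p[1],.326,.12))
```

```text
t 28.48 tcp [ 556.9 -381.9  272.8] yaw -0.314 tilt 0.02 w 0.0137 F [0.3 1.6 1.9] q [-0.77  0.44  1.57  0.    1.14  1.12]
[  0.   -0.  -53.2] [-0.02 -0.01 -0.22] rows>=1.3
[ -91.  -193.3  -53.2] [-1.000e-02 -1.000e-02 -1.799e+01] rows>=5.1
[-219.3 -375.9  -53.2] [-1.000e-02 -1.000e-02 -2.486e+01] rows>=5.4
```

>>> send_rows(
  targets="0 0 -30 0 0 0;0 0 -53 0 0 0;-18 -36 -53 0 0 -5;-36 -73 -53 0 0 -10;-54 -110 -53 0 0 -14;-73 -147 -53 0 0 -18;-91 -184 -53 0 0 -21;-115 -218 -53 0 0 -24",
)

```text
clock: 29.15
tcp_pos: [0.5141, -0.1372, 0.3246]
eef_rot: [0.999, 0.054, -0.0, -0.0]
contact_force: [0.3, 0.2, -3.2]
gripper_width: 0.0135
```

>>> send_rows(
  targets="-16 -32 0 0 0 0;-16 -32 0 0 0 0;-16 -32 0 0 0 0",
)

```text
clock: 29.4
tcp_pos: [0.4944, -0.1074, 0.3244]
eef_rot: [0.999, 0.054, -0.001, -0.0]
contact_force: [0.7, -0.5, -2.6]
gripper_width: 0.0135
```

Run:
```python
from h import *
p=toW(-.055,-.125)
plan((p[0],p[1],.326,.12))
```

```text
t 29.4 tcp [ 494.4 -107.4  324.4] yaw 0.107 tilt 0.11 w 0.0135 F [ 0.7 -0.5 -2.6] q [-0.44 -0.    1.99 -0.    1.16  1.03]
[ -13.7 -153.1   -1.5] [-0.04  0.11 -0.72] rows>=3.7
```

>>> send_rows(
  targets="-4 -38 -1.5 0 0 -0.7;-7 -76 -1.5 0 0 -0.7;-10 -114 -1.5 0 0 -0.7;-14 -153 -1.5 0 0 -0.7;-14 -153 -1.5 0 0 -0.7;-14 -153 -1.5 0 0 -0.7",
)

```text
clock: 29.9
tcp_pos: [0.4658, 0.0423, 0.3269]
eef_rot: [0.998, 0.06, 0.0, 0.0]
contact_force: [-0.3, 0.1, -4.0]
gripper_width: 0.0139
```

Run:
```python
from h import *
d=snapshot("wrist");cv2.imwrite("pics/w28.png",d["image"])
railplan([-50,-35,-20,-5,10,20],.326);print(toJ(read_state()["tcp_pos"]))
```

```text
t 29.95 tcp [466.1  41.3 327.1] yaw 0.118 tilt 0.06 w 0.0134 F [ 0.  -1.  -3.4] q [-0.15 -0.1   2.08 -0.    1.17  1.3 ]
[ 3.5 -2.2  1.1] [ 0.05 -0.03 -0.13] rows>=0.1
[18.5 -2.2  1.1] [ 0.05 -0.03 -0.13] rows>=0.4
[33.5 -2.3  1.1] [ 0.05 -0.03 -0.13] rows>=0.4
[48.5 -2.3  1.1] [ 0.05 -0.03 -0.13] rows>=0.4
[63.5 -2.4  1.1] [ 0.05 -0.03 -0.13] rows>=0.4
[73.5 -2.4  1.1] [ 0.05 -0.03 -0.13] rows>=0.2
[-0.05347605 -0.12720516]
```

View pics/w28.png

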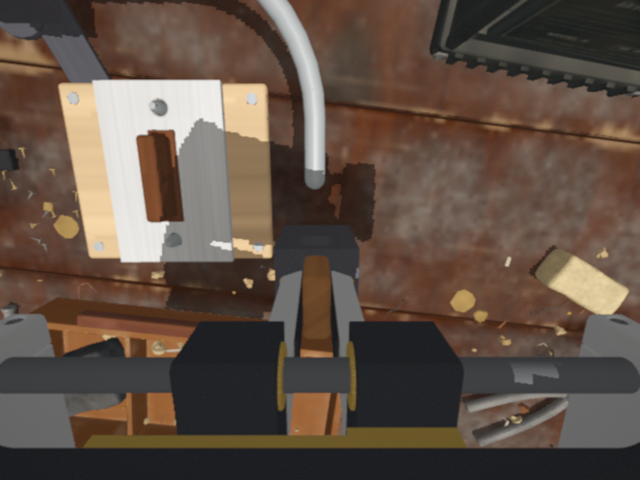

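Aligned with the rail end at (315,183). Threading guide 2.

>>> send_rows(
  targets="4 -2 1 0 0 0;18.5 -2 1 0 0 0;33.5 -2 1 0 0 0;48.5 -2 1 0 0 0;63.5 -2.2 1 0 0 0;73.5 -2.4 1 0 0 0;73.5 -2.4 1 0 0 0",
)

```text
clock: 30.53
tcp_pos: [0.5402, 0.0514, 0.3261]
eef_rot: [0.998, 0.058, 0.001, 0.0]
contact_force: [0.1, 0.4, -3.7]
gripper_width: 0.0139
```

Run:
```python
from h import *
crop(snapshot("side"),"s28.png",220,190,400,330,4.3)
railplan([30,40,49,58,67,76,85,94],.3255);print(toJ(read_state()["tcp_pos"]))
```

```text
t 30.58 tcp [539.2  51.6 325.8] yaw 0.116 tilt 0.02 w 0.0137 F [ 0.9  0.2 -1.6] q [-0.11  0.08  1.9  -0.    1.17  1.34]
[ 9.7 -0.7  0.3] [ 0.    0.02 -0.25] rows>=0.2
[19.7 -0.8  0.3] [ 0.    0.02 -0.25] rows>=0.2
[28.7 -1.3  0.3] [ 0.    0.02 -5.98] rows>=0.8
[37.6 -2.7  0.3] [  0.     0.02 -11.71] rows>=0.8
[46.3 -4.9  0.3] [ -0.     0.02 -17.44] rows>=0.8
[54.8 -8.1  0.3] [-0.000e+00  2.000e-02 -2.317e+01] rows>=0.8
[ 62.8 -12.    0.3] [-0.00e+00  2.00e-02 -2.89e+01] rows>=0.8
[ 70.5 -16.7   0.3] [-0.000e+00  2.000e-02 -3.463e+01] rows>=0.8
[ 0.02025245 -0.12570685]
```

View pics/s28.png

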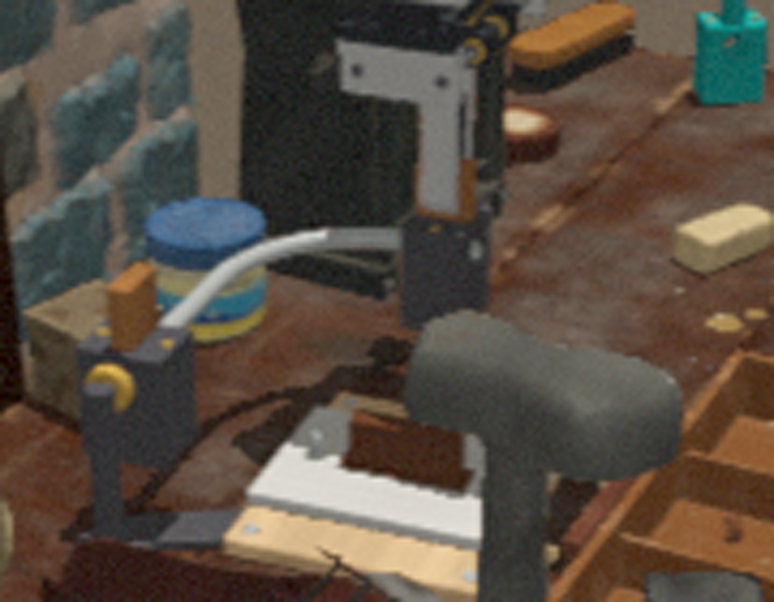

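>>> send_rows(
  targets="9.7 -0.7 0 0 0 -0.2;19.7 -0.8 0 0 0 -0.2;28.7 -1.3 0 0 0 -6;37.6 -2.7 0 0 0 -11.7;46.3 -5 0 0 0 -17.4;54.8 -8 0 0 0 -23;62.8 -12 0 0 0 -28.8;70.5 -16.7 0 0 0 -34.5",
)

```text
clock: 31.25
tcp_pos: [0.6067, 0.0775, 0.3258]
eef_rot: [0.935, 0.354, -0.0, -0.0]
contact_force: [-0.2, 0.4, -3.4]
gripper_width: 0.0138
```

Run:
```python
from h import *
railplan([103,112,121,130,139,148,157,166],.3255);print(toJ(read_state()["tcp_pos"]))
```

```text
t 31.25 tcp [606.7  77.5 325.8] yaw 0.724 tilt 0.01 w 0.0138 F [-0.2  0.4 -3.4] q [-0.06  0.24  1.72 -0.    1.19  0.79]
[8.7 0.8 0.3] [-0.01  0.01 -5.51] rows>=0.8
[17.6 -0.5  0.3] [-1.000e-02  1.000e-02 -1.124e+01] rows>=0.8
[26.3 -2.7  0.3] [-1.000e-02  1.000e-02 -1.697e+01] rows>=0.8
[34.8 -5.8  0.3] [-1.00e-02  1.00e-02 -2.27e+01] rows>=0.8
[42.9 -9.6  0.3] [-1.000e-02  1.000e-02 -2.843e+01] rows>=0.8
[ 50.6 -14.3   0.3] [-1.000e-02  1.000e-02 -3.416e+01] rows>=0.8
[ 57.8 -19.7   0.3] [-1.000e-02  1.000e-02 -3.989e+01] rows>=0.8
[ 64.4 -25.8   0.3] [-1.000e-02  1.000e-02 -4.562e+01] rows>=0.8
[ 0.09035934 -0.10812541]
```

>>> send_rows(
  targets="8.7 0.5 0.3 0 0 -5.5;17.6 -0.5 0.3 0 0 -11.2;26.3 -2.7 0.3 0 0 -17;34.8 -5.8 0.3 0 0 -22.7;42.9 -9.6 0.3 0 0 -28.4;50.6 -14.3 0.3 0 0 -34.2;57.8 -19.7 0.3 0 0 -39.9;64.4 -25.8 0.3 0 0 -45.6",
)

```text
clock: 31.92
tcp_pos: [0.6379, 0.1395, 0.3255]
eef_rot: [0.725, 0.689, -0.0, -0.0]
contact_force: [0.4, -0.5, -3.8]
gripper_width: 0.0137
```

Run:
```python
from h import *
railplan([175,184,200,215,230,240],.3255);print(toJ(read_state()["tcp_pos"]))
crop(snapshot("side"),"s29.png",220,190,400,330,4.3)
```

```text
t 31.92 tcp [637.9 139.5 325.5] yaw 1.52 tilt 0.02 w 0.0137 F [ 0.4 -0.5 -3.8] q [ 0.04  0.33  1.61 -0.    1.21  0.09]
[ 8.9 -0.6 -0. ] [-0.02  0.   -5.74] rows>=0.8
[17.8 -1.9 -0. ] [-0.02  0.   -9.8 ] rows>=0.6
[33.6 -4.6 -0. ] [-0.02  0.   -9.8 ] rows>=0.4
[48.4 -7.1 -0. ] [-0.02  0.   -9.8 ] rows>=0.4
[63.1 -9.7 -0. ] [-0.02  0.   -9.8 ] rows>=0.4
[ 73.  -11.4  -0. ] [-0.02  0.   -9.8 ] rows>=0.2
[ 0.1288035  -0.05023312]
```

View pics/s29.png

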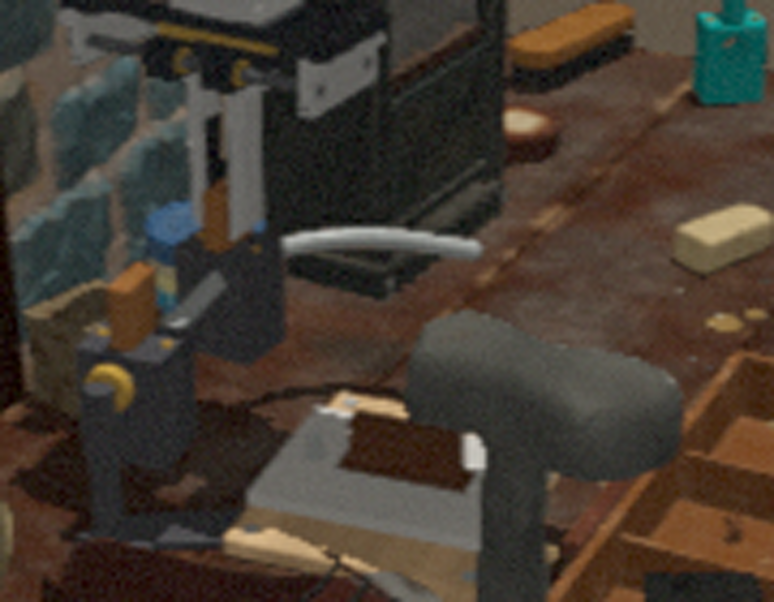

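>>> send_rows(
  targets="9 -0.6 0 0 0 -5.7;18 -2 0 0 0 -9.8;33.6 -4.6 0 0 0 -9.8;48 -7 0 0 0 -9.8;62 -9.6 0 0 0 -9.8;71 -11 2 0 0 -9.8;71 -11 4.5 0 0 -9.8;71 -11 5 0 0 -9.8",
)

```text
clock: 32.63
tcp_pos: [0.6306, 0.2118, 0.3207]
eef_rot: [0.665, 0.747, 0.0, -0.0]
contact_force: [-1.1, 1.9, 0.1]
gripper_width: 0.0136
```

>>> send_rows(
  targets="0 0 0 0 0 0;0 0 0 0 0 0;0 0 0 0 0 0;0 0 0 0 0 0;0 0 0 0 0 0;0 0 -25 0 0 0;0 0 -50 0 0 0;0 0 -65 0 0 0",
  hand=-0.1,
)

```text
clock: 33.3
tcp_pos: [0.6311, 0.2107, 0.3884]
eef_rot: [0.665, 0.747, 0.001, 0.001]
contact_force: [0.6, -0.2, 0.1]
gripper_width: 0.0424
```

Run:
```python
from h import *
crop(snapshot("side"),"s30.png",220,190,400,330,4.3)
plan((.40,-.28,.40,.3))
```

```text
t 33.35 tcp [631.7 210.8 391.7] yaw 1.686 tilt 0.48 w 0.0425 F [2.  1.1 1.9] q [ 0.15  0.29  1.53 -0.    1.32  0.04]
[-461.  -286.5  -10.7] [ 0.39 -0.34 79.41] rows>=13.0
```

View pics/s30.png

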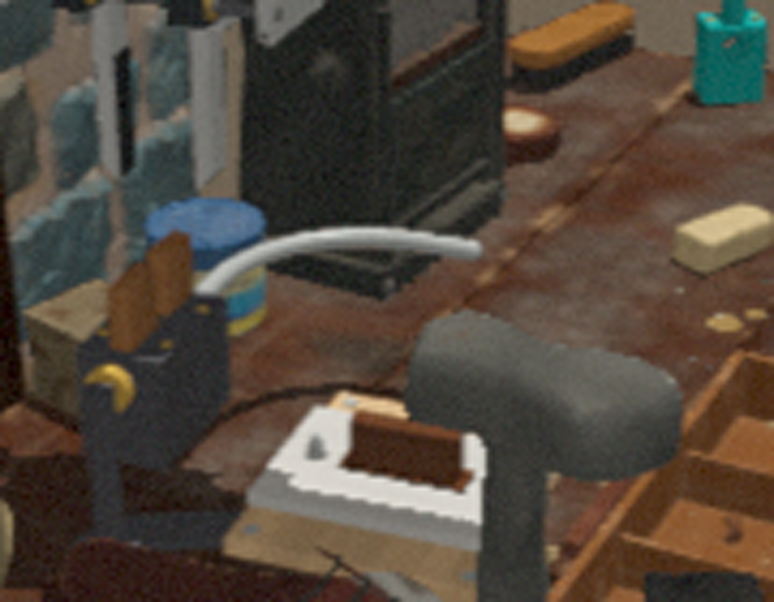

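Run:
```python
from h import *
plan((.36,-.37,.40,.05))
```

```text
t 33.35 tcp [631.7 210.8 391.7] yaw 1.686 tilt 0.48 w 0.0425 F [2.  1.1 1.9] q [ 0.15  0.29  1.53 -0.    1.32  0.04]
[-545.8 -336.5  -11.2] [ 0.35 -0.4  93.73] rows>=15.4
```

>>> send_rows(
  targets="-34 -21 -11 0 0 7;-68 -42 -11 0 0 14;-102 -63 -11 0 0 21;-136 -84 -11 0 0 28;-170 -105 -11 0 0 35;-204 -126 -11 0 0 42;-238 -147 -11 0 0 49;-272 -168 -11 0 0 56",
  hand=0.1,
)

```text
clock: 34.02
tcp_pos: [0.4938, -0.0801, 0.3962]
eef_rot: [0.939, 0.344, -0.0, 0.0]
contact_force: [0.5, -1.0, -0.5]
gripper_width: 0.0518
```

Run:
```python
from h import *
plan((.36,-.37,.40,.05))
```

```text
t 34.02 tcp [493.8 -80.1 396.2] yaw 0.703 tilt 0.01 w 0.0518 F [ 0.5 -1.  -0.5] q [-0.39 -0.1   1.94 -0.    1.3   0.48]
[-289.5  134.7   -3.8] [0.000e+00 1.000e-02 3.741e+01] rows>=7.7
```

>>> send_rows(
  targets="-36 17 -3 0 0 7;-72 34 -3 0 0 14;-108 51 -3 0 0 21;-144 68 -3 0 0 28;-180 85 -3 0 0 35;-216 102 -3 0 0 37;-252 118 -3 0 0 37;-285 134 -3 0 0 37",
)

```text
clock: 34.68
tcp_pos: [0.3644, -0.3677, 0.3992]
eef_rot: [1.0, 0.031, -0.0, -0.0]
contact_force: [0.9, -0.5, 0.5]
gripper_width: 0.0516
```

>>> send_rows(
  targets="0 0 0 0 0 0;0 0 0 0 0 0",
)

```text
clock: 34.85
tcp_pos: [0.365, -0.3672, 0.399]
eef_rot: [1.0, 0.03, -0.0, -0.001]
contact_force: [-0.4, -0.7, -1.6]
gripper_width: 0.052
```

Run:
```python
from h import *
plan()
cv2.imwrite("pics/w31.png",snapshot("wrist")["image"])
```

```text
t 34.85 tcp [ 365.  -367.2  399. ] yaw 0.059 tilt 0.06 w 0.052 F [-0.4 -0.7 -1.6] q [-1.01 -0.06  1.9   0.    1.31  0.5 ]
```

View pics/w31.png

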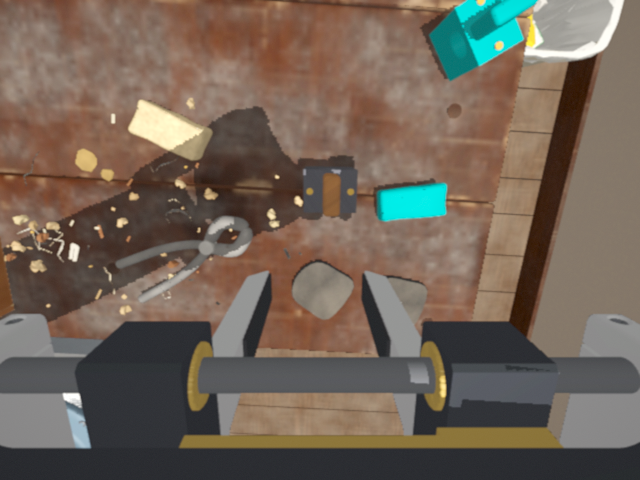

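Guide C, dark with an orange fin, is at (330,190). The turquoise block beside it at (410,202) is not meant.

Run:
```python
from h import *
d=snapshot("wrist");r=dots(d,295,155,365,225)
crop(d,"w32.png",290,145,450,230,5)
c,a=r; y=min([a+k*np.pi for k in(-2,-1,0,1)],key=lambda t:abs(t))
plan((c[0],c[1],.36,y),(c[0],c[1],.272,y))
```

```text
[[310.6, 191.8, 40], [351.4, 192.2, 39]]
ctr [ 0.4044 -0.3761  0.066 ] sep 0.0378 yaw options [np.float64(0.051), np.float64(-3.091)]
t 34.95 tcp [ 366.1 -365.4  399.1] yaw 0.063 tilt 0.07 w 0.052 F [ 1.3 -0.1 -0.6] q [-1.   -0.06  1.9   0.    1.31  0.5 ]
[37.6 13.2 39.1] [-0.06  0.02  0.7 ] rows>=1.3
[ 37.6  13.3 127.1] [-0.06  0.02  0.7 ] rows>=2.1
```

View pics/w32.png

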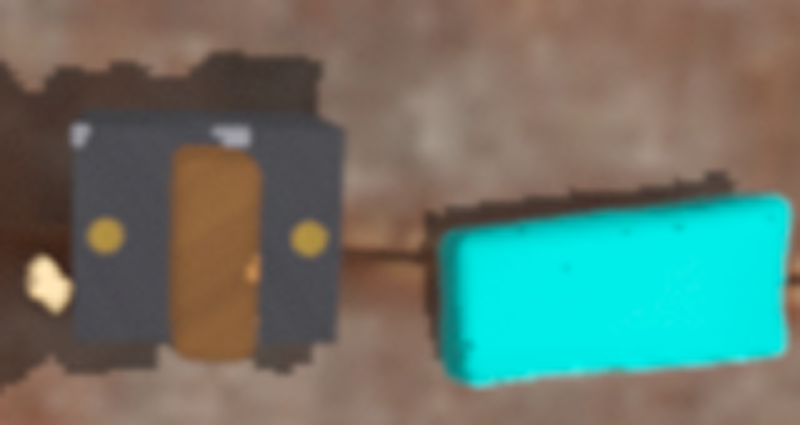

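>>> send_rows(
  targets="19 7 20 0 0 0.7;38 13 39 0 0 0.7;38 13 39 0 0 0.7;38 13 70 0 0 0.7;38 13 100 0 0 0.7;38 13 127 0 0 0.7;38 13 127 0 0 0.7;38 13 127 0 0 0.7",
)

```text
clock: 35.62
tcp_pos: [0.4048, -0.3752, 0.2722]
eef_rot: [1.0, 0.026, -0.001, -0.001]
contact_force: [0.3, -1.3, -0.1]
gripper_width: 0.052
```

>>> send_rows(
  targets="0 0 0 0 0 0;0 0 0 0 0 0;0 0 0 0 0 0;0 0 0 0 0 0;0 0 0 0 0 0;0 0 0 0 0 0;0 0 0 0 0 0;0 0 0 0 0 0",
  hand=-1,
  squeeze=45,
)

```text
clock: 36.28
tcp_pos: [0.4049, -0.3767, 0.2731]
eef_rot: [1.0, 0.025, 0.0, 0.0]
contact_force: [-1.0, 0.1, 2.4]
gripper_width: 0.0136
```

Run:
```python
from h import *
s=read_state()["tcp_pos"]
p=toW(-.055,-.125)
plan((s[0],s[1],.326,.05),(p[0],p[1],.326,.12))
```

```text
t 36.28 tcp [ 404.9 -376.7  273.1] yaw 0.051 tilt 0.04 w 0.0136 F [-1.   0.1  2.4] q [-0.95  0.18  1.89  0.    1.07  0.57]
[  0.    0.  -52.9] [ 0.03 -0.02  0.04] rows>=1.3
[  80.8 -416.4  -53.1] [ 0.03 -0.02 -3.97] rows>=10.2
```

>>> send_rows(
  targets="0 0 -30 0 0 0;0 0 -53 0 0 0;8 -40 -53 0 0 -1;16 -80 -53 0 0 -2;24 -120 -53 0 0 -3;32 -160 -53 0 0 -4;40 -200 -53 0 0 -4;47 -240 -53 0 0 -4",
)

```text
clock: 36.95
tcp_pos: [0.4389, -0.1323, 0.3246]
eef_rot: [0.998, 0.06, -0.001, -0.001]
contact_force: [0.7, -1.4, -4.0]
gripper_width: 0.0134
```

>>> send_rows(
  targets="8 -40 0 0 0 0;16 -80 0 0 0 0;16 -80 0 0 0 0;16 -80 0 0 0 0",
)

```text
clock: 37.28
tcp_pos: [0.4452, -0.051, 0.3246]
eef_rot: [0.998, 0.063, -0.001, -0.0]
contact_force: [0.5, -0.2, -3.8]
gripper_width: 0.0136
```

Run:
```python
from h import *
p=toW(-.055,-.125)
plan((p[0],p[1],.326,.12))
```

```text
t 37.28 tcp [445.2 -51.  324.6] yaw 0.125 tilt 0.12 w 0.0136 F [ 0.5 -0.2 -3.8] q [-0.37 -0.15  2.12 -0.    1.17  1.08]
[ 30.8 -91.2  -1.4] [-0.05  0.12  0.3 ] rows>=2.3
```

>>> send_rows(
  targets="5 -38 -1.4 0 0 0.3;15 -76 -1.4 0 0 0.3;28 -91 -1.4 0 0 0.3;31 -91 -1.4 0 0 0.3;31 -91 -1.4 0 0 0.3",
)

```text
clock: 37.7
tcp_pos: [0.466, 0.0406, 0.3267]
eef_rot: [0.998, 0.058, -0.0, 0.0]
contact_force: [-0.5, -0.4, -3.8]
gripper_width: 0.0133
```

Run:
```python
from h import *
d=snapshot("wrist");cv2.imwrite("pics/w33.png",d["image"])
railplan([-50,-35,-20,-5,10,20],.326);print(toJ(read_state()["tcp_pos"]))
```

```text
t 37.75 tcp [465.7  40.  326.6] yaw 0.115 tilt 0.08 w 0.0138 F [ 0.1 -0.5 -4.1] q [-0.16 -0.1   2.08 -0.    1.17  1.3 ]
[ 4.  -3.4  0.6] [ 0.02  0.08 -0.31] rows>=0.1
[19.  -3.5  0.6] [ 0.02  0.08 -0.31] rows>=0.4
[34.  -3.6  0.5] [ 0.02  0.08 -0.31] rows>=0.4
[49.  -3.7  0.5] [ 0.02  0.08 -0.31] rows>=0.4
[64.  -3.8  0.5] [ 0.02  0.08 -0.31] rows>=0.4
[74.  -3.8  0.5] [ 0.02  0.08 -0.31] rows>=0.2
[-0.05402085 -0.1284142 ]
```

View pics/w33.png

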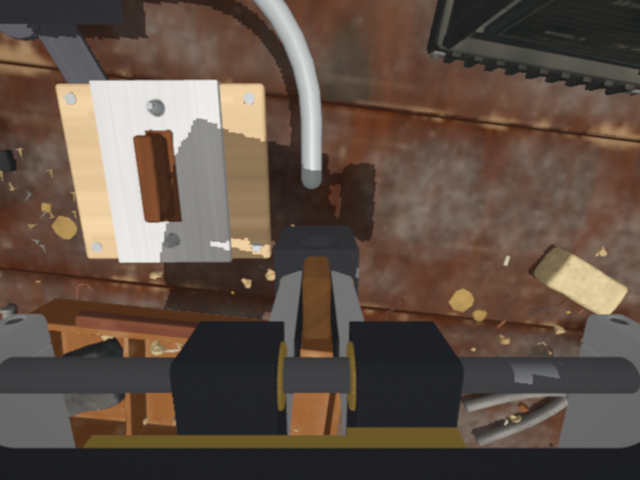

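>>> send_rows(
  targets="4 -3.4 0.5 0 0 -0.3;19 -3.5 0.5 0 0 -0.3;34 -3.6 0.5 0 0 -0.3;49 -3.7 0.5 0 0 -0.3;64 -3.8 0.5 0 0 -0.3;74 -3.8 0.5 0 0 -0.3;74 -3.8 0.5 0 0 -0.3",
)

```text
clock: 38.33
tcp_pos: [0.54, 0.0523, 0.3267]
eef_rot: [0.998, 0.06, 0.0, 0.0]
contact_force: [0.8, 0.5, -2.5]
gripper_width: 0.0136
```

Run:
```python
from h import *
crop(snapshot("side"),"s34.png",220,190,400,330,4.3)
railplan([30,40,49,58,67,76,85,94],.3255);print(toJ(read_state()["tcp_pos"]))
```

```text
t 38.38 tcp [539.   52.6 326.4] yaw 0.12 tilt 0.04 w 0.0136 F [-0.4  0.2 -4.2] q [-0.11  0.08  1.9  -0.    1.17  1.34]
[9.7 0.2 0.9] [-0.    0.04 -0.02] rows>=0.2
[19.7  0.2  0.9] [-0.    0.04 -0.02] rows>=0.2
[28.7 -0.2  0.9] [-0.    0.04 -5.75] rows>=0.8
[37.6 -1.6  0.9] [-1.000e-02  4.000e-02 -1.148e+01] rows>=0.8
[46.3 -3.8  0.9] [-1.000e-02  4.000e-02 -1.721e+01] rows>=0.8
[54.8 -6.9  0.8] [-1.000e-02  4.000e-02 -2.294e+01] rows>=0.8
[ 62.9 -10.8   0.8] [-1.000e-02  4.000e-02 -2.867e+01] rows>=0.8
[ 70.6 -15.5   0.8] [-1.00e-02  4.00e-02 -3.44e+01] rows>=0.8
[ 0.0202581  -0.12476134]
```

View pics/s34.png

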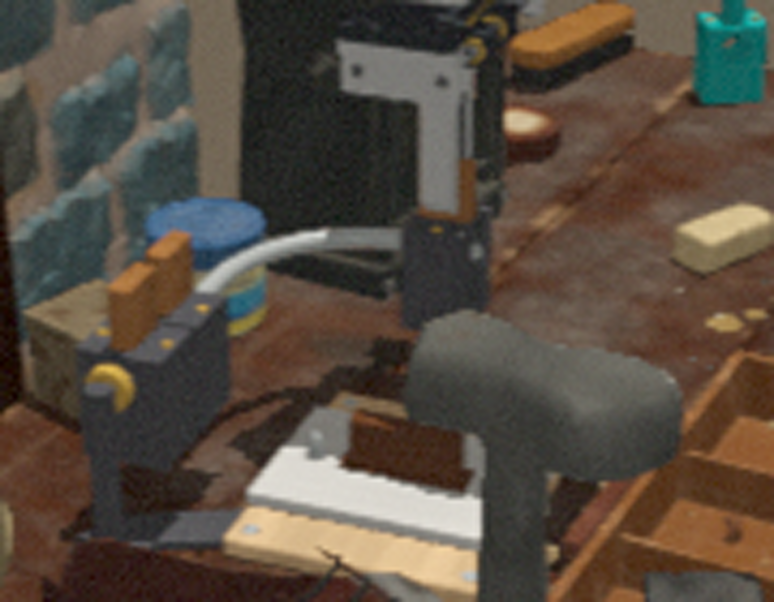

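>>> send_rows(
  targets="9.7 0.2 0.8 0 0 0;19.7 0.2 0.8 0 0 0;28.7 -0.2 0.8 0 0 -5.7;37.6 -1.6 0.8 0 0 -11.5;46.3 -3.8 0.8 0 0 -17.2;54.8 -7 0.8 0 0 -23;62.9 -10.8 0.8 0 0 -28.7;70.6 -15.5 0.8 0 0 -34.4",
)

```text
clock: 39.05
tcp_pos: [0.6071, 0.0771, 0.3255]
eef_rot: [0.935, 0.355, -0.0, -0.0]
contact_force: [-0.7, 0.3, -4.2]
gripper_width: 0.0137
```

Run:
```python
from h import *
railplan([103,112,121,130,139,148,157,166],.3255);print(toJ(read_state()["tcp_pos"]))
```

```text
t 39.05 tcp [607.1  77.1 325.5] yaw 0.725 tilt 0.03 w 0.0137 F [-0.7  0.3 -4.2] q [-0.06  0.24  1.72 -0.    1.19  0.79]
[8.6 0.2 0. ] [-0.02  0.02 -5.42] rows>=0.8
[17.5 -1.1  0. ] [ -0.02   0.02 -11.15] rows>=0.8
[26.2 -3.3  0. ] [ -0.02   0.02 -16.88] rows>=0.8
[34.7 -6.3  0. ] [-2.000e-02  2.000e-02 -2.261e+01] rows>=0.8
[ 42.8 -10.2   0. ] [-2.000e-02  2.000e-02 -2.834e+01] rows>=0.8
[ 50.5 -14.8   0. ] [-2.000e-02  2.000e-02 -3.407e+01] rows>=0.8
[ 57.7 -20.2   0. ] [-2.00e-02  2.00e-02 -3.98e+01] rows>=0.8
[ 64.3 -26.3  -0. ] [-2.000e-02  2.000e-02 -4.553e+01] rows>=0.8
[ 0.0907822  -0.10855318]
```

>>> send_rows(
  targets="8.6 0.2 0 0 0 -5.4;17.5 -1 0 0 0 -11.2;26.2 -3.3 0 0 0 -16.9;34.7 -6.3 0 0 0 -22.6;42.8 -10.2 0 0 0 -28.3;50.5 -14.8 0 0 0 -34;57.7 -20.2 0 0 0 -39.8;64.3 -26.3 0 0 0 -45.5",
)

```text
clock: 39.72
tcp_pos: [0.6378, 0.1395, 0.3254]
eef_rot: [0.725, 0.689, -0.0, -0.0]
contact_force: [-0.3, 0.6, -3.6]
gripper_width: 0.014
```

Run:
```python
from h import *
railplan([175,184,192,198,202],.3255);print(toJ(read_state()["tcp_pos"]),toJ([.6306,.2118]))
crop(snapshot("side"),"s35.png",220,190,400,330,4.3)
```

```text
t 39.72 tcp [637.8 139.5 325.4] yaw 1.52 tilt 0.03 w 0.014 F [-0.3  0.6 -3.6] q [ 0.04  0.33  1.61 -0.    1.21  0.09]
[ 8.9 -0.5 -0.1] [-0.03  0.   -5.75] rows>=0.8
[17.8 -1.8 -0.1] [-0.03  0.   -9.8 ] rows>=0.6
[25.7 -3.2 -0.1] [-0.03  0.   -9.8 ] rows>=0.2
[31.6 -4.2 -0.1] [-0.03  0.   -9.8 ] rows>=0.1
[35.6 -4.9 -0.1] [-0.03  0.   -9.8 ] rows>=0.1
[ 0.12873514 -0.05023359] [0.13021469 0.0223726 ]
```

View pics/s35.png

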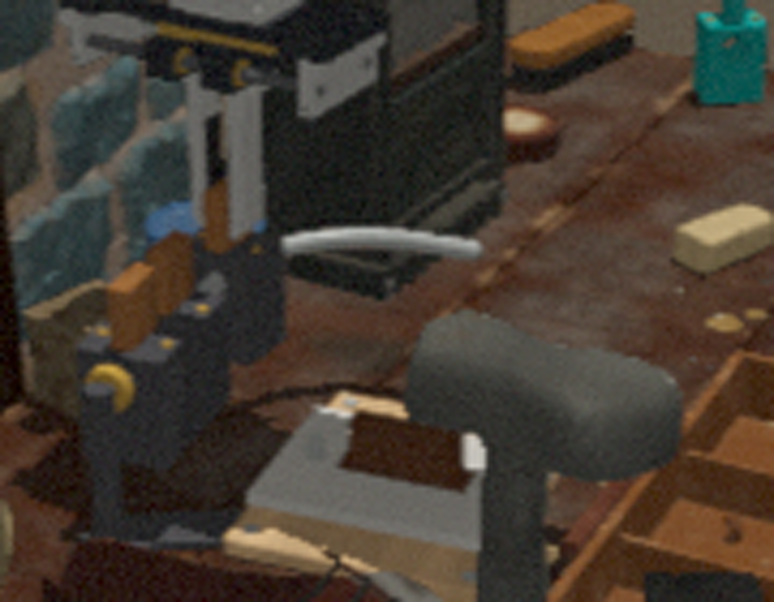

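>>> send_rows(
  targets="9 -0.5 0 0 0 -5.7;18 -1.8 0 0 0 -9.8;25.7 -3.2 0 0 0 -9.8;31 -4.2 1 0 0 -9.8;31 -4.2 3 0 0 -9.8;31 -4.2 5 0 0 -9.8;31 -4.2 5 0 0 -9.8",
)

```text
clock: 40.35
tcp_pos: [0.6354, 0.1704, 0.3211]
eef_rot: [0.666, 0.746, 0.0, -0.0]
contact_force: [-0.9, 2.0, -1.5]
gripper_width: 0.0139
```

>>> send_rows(
  targets="0 0 0 0 0 0;0 0 0 0 0 0;0 0 0 0 0 0;0 0 0 0 0 0;0 0 0 0 0 0;0 0 -25 0 0 0;0 0 -50 0 0 0;0 0 -80 0 0 0",
  hand=-0.1,
)

```text
clock: 41.02
tcp_pos: [0.635, 0.1705, 0.4001]
eef_rot: [0.665, 0.747, -0.001, -0.001]
contact_force: [0.3, 0.0, 0.6]
gripper_width: 0.0421
```

Run:
```python
from h import *
crop(snapshot("side"),"s36.png",220,190,400,330,4.3)
cv2.imwrite("pics/w36.png",snapshot("wrist")["image"])
plan();print(toJ(read_state()["tcp_pos"]))
```

```text
t 41.12 tcp [636.5 170.7 407.4] yaw 1.686 tilt 0.64 w 0.0423 F [-0.2 -0.1  0. ] q [ 0.09  0.26  1.53 -0.    1.34 -0.03]
[ 0.13115154 -0.01913705]
```

View pics/s36.png

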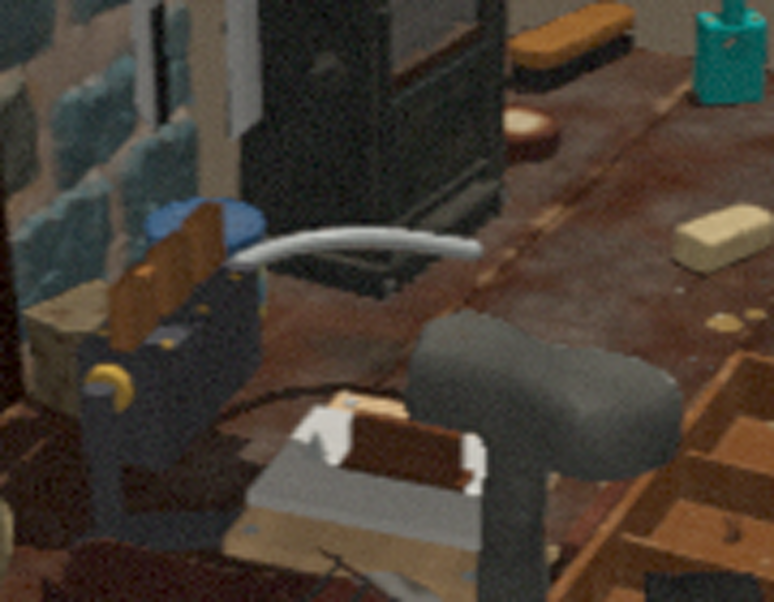

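View pics/w36.png

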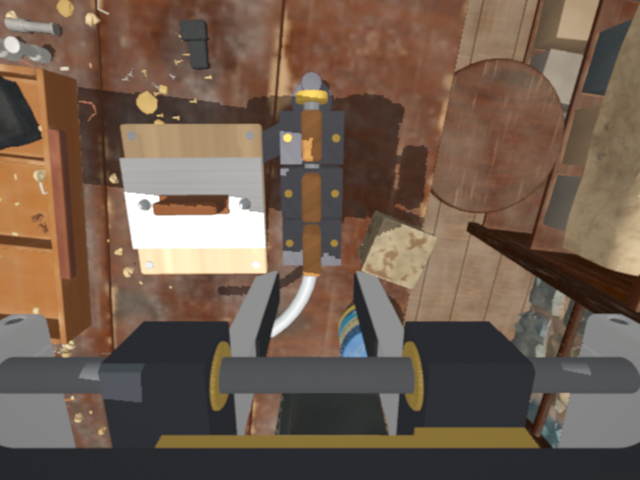

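>>> send_rows(
  targets="-30 -25 -10 0 0 0;-60 -50 -20 0 0 0;-90 -80 -30 0 0 0;-120 -110 -30 0 0 0;-150 -140 -30 0 0 0;-150 -140 -30 0 0 0;-150 -140 -30 0 0 0",
)

```text
clock: 41.7
tcp_pos: [0.5125, 0.0041, 0.4302]
eef_rot: [0.666, 0.746, -0.0, -0.0]
contact_force: [-0.6, 1.2, 0.3]
gripper_width: 0.0422
```

Run:
```python
from h import *
np.set_printoptions(precision=4,suppress=True)
d=snapshot("wrist");cv2.imwrite("pics/w37.png",d["image"]);cv2.imwrite("pics/t37.png",snapshot("top")["image"])
plan()
for m in [d]:
    hsv=cv2.cvtColor(m["image"],cv2.COLOR_BGR2HSV)
    k=cv2.inRange(hsv,(18,90,110),(38,255,255));n,l,st,c=cv2.connectedComponentsWithStats(k)
    for i in range(1,n):
        if 8<st[i,4]<120: print(c[i].round(1),st[i,4],toJ(onz(m,*c[i],.114)))
```

```text
t 41.8 tcp [513.8   5.6 430.5] yaw 1.686 tilt 0.02 w 0.0422 F [-0.6  1.1  0.4] q [-0.21 -0.1   1.88  0.    1.37 -0.33]
[79.   3.2] 16 [-0.1926  0.0175]
[167.9  28.1] 61 [-0.1264 -0.    ]
[161.5  29.8] 11 [-0.1316 -0.0012]
[239.7  35.4] 46 [-0.0708 -0.0056]
[87.3 38.5] 22 [-0.1907 -0.0067]
[175.1  50.6] 31 [-0.1227 -0.0158]
[469.5  52. ] 64 [ 0.1106 -0.0188]
[122.  58.] 9 [-0.1656 -0.0208]
[583.1  77. ] 9 [ 0.2042 -0.0377]
[579.4  93.7] 18 [ 0.2037 -0.0502]
[236.7 120.2] 35 [-0.0775 -0.0683]
[114.1 122.3] 12 [-0.1799 -0.0691]
[245.1 143. ] 68 [-0.0716 -0.0866]
[176.8 194.8] 12 [-0.1346 -0.1298]
[ 67.6 199.7] 40 [-0.2316 -0.1334]
[151.8 215.1] 48 [-0.159  -0.1478]
[182.1 226.4] 12 [-0.1331 -0.1583]
[133.6 230.3] 66 [-0.1774 -0.1616]
[173.6 236.1] 30 [-0.1418 -0.1673]
[174.8 252.8] 44 [-0.1426 -0.1831]
[ 96.2 297.5] 50 [-0.223  -0.2272]
[110.6 297.1] 9 [-0.2092 -0.2269]
[222.1 304.5] 64 [-0.1031 -0.2354]
[180.3 309.5] 38 [-0.144  -0.2404]
[271.4 349.4] 58 [-0.0579 -0.2848]
```

View pics/w37.png

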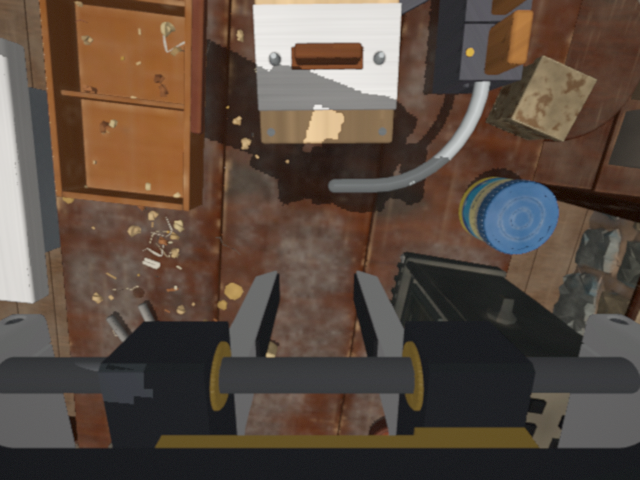

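View pics/t37.png

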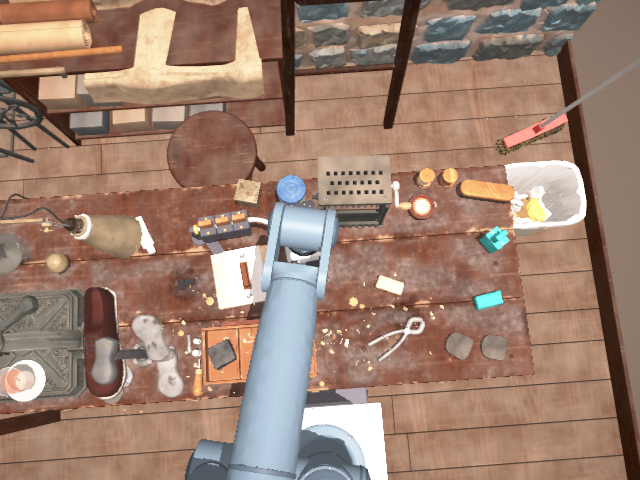

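Run:
```python
from h import *
d=snapshot("top");crop(d,"t38.png",165,200,285,315,6)
for q in((180,281),(187,287)): print(toJ(onz(d,*q,.008)))
```

```text
[0.0197968  0.17692308]
[1.25650067e-04 1.60754393e-01]
```

View pics/t38.png

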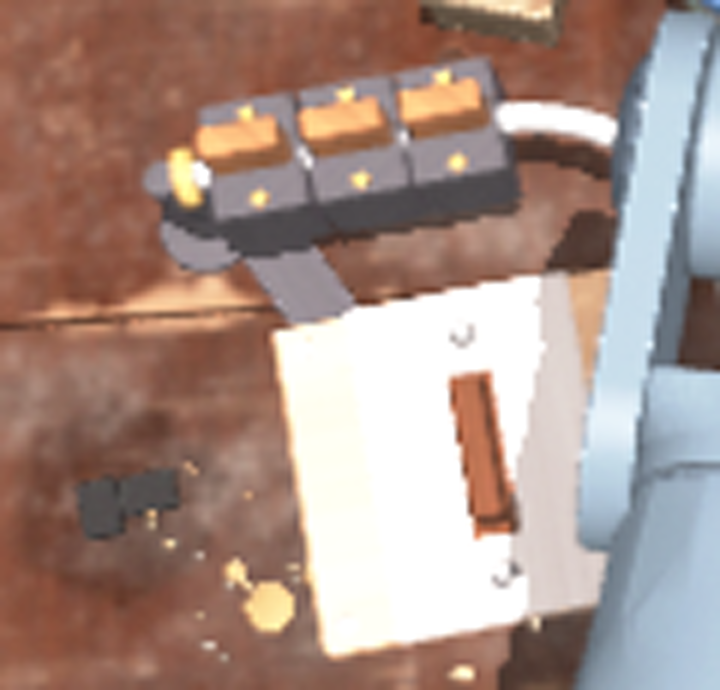

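```bash
python3 -c "
from rig import *
print(sign_off())"
```

```text
the job is handed in; nothing more can be done
None
```

The heel jig is ready and I handed the job in at about 42 s on the robot clock. No verdict was given, so the results below are my own checks.

- **Scraps:** I swept the two rubber scraps off the board with the crepe block. They lie on the bench about 75 mm or more past the board's left edge.
- **Crepe block:** It is back near its starting place on the bench, well clear of the jig.
- **Template:** It is over both pins. The commanded height and the pictures agree that it lies flush on the board.
- **Guides:** All three dark guide blocks went round the bend without contact force. They hang side by side on the straight part at y of about +66, +22 and −19 mm in the jig's frame, all past the bend end at −35 mm. I measured −19 mm in the last wrist picture; the other two are where I released them. The last top view shows all three in line.
- **Other things:** The turquoise copies were left alone and, as far as the pictures show, the other things are where they were. The gripper touches nothing.

Two readings disagreed:
- The gripper read about 35 mm across the crepe block instead of 41 mm. It held firmly all the same.
- The cameras differed by 1–3 mm on where the jig is. I settled that by looking at the pin through the template hole before lowering it.

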